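Find where the plating turntable rubs and lock it there

ROBOT

A 7-joint arm with a two-finger parallel gripper is mounted at the origin on the work surface. World frame = base frame: x ahead of the robot, y to its left, z up, the work surface at z = 0. Lengths are in m, angles in rad, forces in N, time in s.
With the tool pointing down it reaches from about 0.425 to 0.875 m from the base axis. Payload 4.7 kg.
Tool frame: the origin (TCP) lies midway between the tips of the shut fingers; the grasp point (between the pads) lies 19 mm behind it; z points along the fingers, y is the line along which they close (so a half turn about z gives the same grasp; the last joint's range is limited). The gripper opens to 87 mm and grips with 3 to 60 N. Pads are 19 mm wide; open, the fingers measure 117 mm over their backs; the gripper's body (75 mm by 190 mm) begins 51 mm behind the grasp point.
Start: joints at [-1.285, 0.321, -0.07, 1.45, 0.023, 1.371, -0.057], TCP at [0.175, 0.626, 0.223] pointing down, gripper open.
Joint ranges: [-2.86, 2.86], [-0.3, 2.09], [-1.38, 1.24], [0.06, 2.45], [-1.56, 4.7], [0.09, 2.05], [-2.69, 2.69]. Speed limits (rad/s): [2.57, 2.57, 3.14, 3.14, 3.14, 3.14, 3.14].

INTERFACE

Orientations are given as a rotation vector (axis times angle).
In Python, from plant import robot, eyes gives the robot as it stands.
- The arm moves only by the tool servo_tool, never from a script. Its argument "series" is a list of rows, each an object of numbers: "tx", "ty", "tz": the shift along the tool's x, y, z scaled (see below); "wx", "wy", "wz": the turn, a rotation vector about the tool's x, y, z scaled (see below); "jaw": the opening, from 0 (shut) to 1 (fully open). A call has 1 to 12 rows; each row shifts and turns the commanded pose from where the row before left it, along the tool's axes as they then stand; what a row does not reach is not made up. The controller multiplies each number of a shift by 25 cm and each number of a turn by 60 degrees. A row lasts 1/8 s, in which the tool goes at most 62.5 mm and 10.7 degrees, less where a joint would pass 70% of its speed; a pose out of reach is approached as far as the arm can. A call with a number of a shift or a turn outside -1 to 1 is refused whole. A call with a gripper value outside its range is refused whole. The fingers move at their own pace and stop on an object; "grip_force" is the grip in N (left out, the last holds). Time passes only in rows, so rows that do not move let the fingers close. It gives the time, the measured TCP pose, the force, the opening and the grip force at its end, in the units of the state.
- robot.read_state(): the state, without advancing time (a new reading comes with each control period).
- eyes.camera(name): name is "scene" or "top"; returns (picture, depth): 480x640x3 uint8, red, green, blue; 480x640 float32, m along the optical axis (not along the pixel's ray), 0 where there is no reading.
- eyes.camera_info(name): a dict with "fx", "fy", "cx", "cy" (pixels), "R" (3x3) and "t" (3): a world point X has camera coordinates R X + t. Camera axes: x right, y down, z forward; pixel columns grow to the right and rows downward; lengths in m; the calibration is good to about 2 mm. A picture is of the moment at which its call begins. camera_info takes no time and is no camera call.
- robot.close_job(): hands the job in; it is judged then, once.
The state is a dict: "t": time; "qpos": joint angles; "qd": joint speeds; "joint_efforts": joint torques, N m; "tcp_pos": TCP position; "eef_rot": TCP orientation; "wrist_force": force on the tool from outside, world axes, zero at the start; "moment": the same for the moment, N m; "width": finger opening in m; "gripper_force": force on a finger pad.
Only numpy, scipy, OpenCV 4.12 (cv2) and the standard library are available. Lean on these libraries where they do the work, as an engineer would, in place of code of your own. Each camera call takes 0.05 s, during which the arm holds its last target. There are 200 camera calls.

TASK

The hand-turned plating turntable rubs somewhere in its turn. Flip its red-balled brake lever fully open, turn the platter by its crank knob and feel for the place where it drags hardest, leave the platter standing there, then flip the lever fully shut again to lock it for repair. Leave the bottles, beakers, jar and dishes around it standing where they are.

Things in the scene. Friction and masses are not known exactly. Their poses are not given: they have to be found in the camera images.
- brake: Fixed grey post with aluminium cheeks that carries the brake lever. Origin NOT at the post but on the platter's vertical axis at table height; x points level from there to the post, z up. Post at x = 105 to 131 mm, 44 mm wide, 74 mm high; cheeks reach in to x = 85 mm, tops at 93 mm. The lever's pivot is a level pin along y at x = 92, z = 85 mm.
- brake_lever (a joint): Steel lever with red ball. 0 rad: upright, shut, its cam presses hard on the platter's rim and holds the platter (to about 1 N m, nearly 20 N at the knob). It swings outward (to the brake's +x); beyond 0.8 rad the platter is free; 1.5 rad is the stop, fully open, lever nearly level. It stays where it is left; moving the ball takes up to 10 N.
- brake_ball (a point): Centre of the red ball on the lever, ball diameter 26 mm, 80 mm from the pivot; 165 mm above the table when shut, 91 mm when fully open. It can be pinched across the brake's y from above and led along its arc.
- base: Round grey base of the turntable, 200 mm diameter at the foot, 56 mm high, fixed. Origin at its centre at table height. Its yaw tells nothing. Inside it, out of sight, a spring-loaded shoe stands at an unknown direction.
- platter: White round platter with blue ticks, 190 mm diameter, top 70 mm above the table. It turns without stops either way about the vertical axis through its origin (at table height). Its x axis points to the crank knob. Free, it turns with an even drag of 0.05 N m (1 N at the knob) except where it rubs. Its drag holds it where it is left.
- hub (a point): Centre of the platter's top. The rub: its unseen underside is out of true and meets the hidden shoe over one stretch of about 80 degrees of the turn; there the drag climbs smoothly to one maximum (some 10 N more at the knob) in mid-stretch and falls again alike on both sides. It depends on the turning angle only, differs every time, and is never where the platter starts.
- crank_grip (a point): On the axis of the black upright crank knob, 15 mm below its top. The knob stands on the platter 55 mm from the platter's axis, 24 mm diameter in its upper 30 mm (20 mm below that), top 137 mm above the table. It spins freely on its own spindle, so it can be pinched and led round in a circle without turning the hand.
- agar_bottle: Bystander, loose: amber glass bottle with metal cap, 68 mm diameter, 140 mm tall. Origin at the centre of its underside. To be left standing where it is.
- water_bottle: Bystander, loose: clear plastic bottle with white cap, 54 mm diameter, 150 mm tall. Origin at the centre of its underside. To be left standing where it is.
- beaker_a: Bystander, loose: empty glass beaker, 64 mm diameter at the rim, 85 mm tall. Origin at the centre of its underside. To be left standing where it is.
- beaker_b: Bystander, loose: empty glass beaker, 60 mm diameter at the rim, 95 mm tall. Origin at the centre of its underside. To be left standing where it is.
- sample_jar: Bystander, loose: clear squat jar with white lid, 66 mm diameter, 55 mm tall. Origin at the centre of its underside. To be left standing where it is.
- dish_stack: Bystander, loose: stack of four closed clear dishes with white lines, taped together, 90 mm diameter, 60 mm tall. Origin at the centre of its underside. To be left standing where it is.

How it is judged:
By the outcome, as a careful person would: the job done as asked, in the order asked, and still so for the second after the job is handed in, with the robot touching nothing.
It also fails if it takes over 72 s, if anything falls off the work surface, if the arm or the gripper's body presses on something with over 40 N, if the wrist force passes 120 N, or if a joint passes its speed limit or range.

## Working session

There is one attempt and no reset: what is moved stays moved. The work goes in short steps, Python scripts to look and compute and a tool call to move; the robot and the scene stay as the last step left them, time stands still between calls to the robot, and variables do not carry over. Pictures are saved under pics/ and viewed, at most 10 in all, crops included, and the job is handed in when it is done.

Besides the shell and the picture viewer there is one more tool, called in YAML: its name, and indented under it one key for each argument. servo_tool: Moves the arm, as the interface text tells. Shifts and turns lie within -1 to 1; 1 stands for 25 cm of shift or 60 degrees of turn. Its arguments: {"type":"object","properties":{"series":{"type":"array","items":{"type":"object","properties":{"tx":{"type":"number","minimum":-1,"maximum":1},"ty":{"type":"number","minimum":-1,"maximum":1},"tz":{"type":"number","minimum":-1,"maximum":1},"wx":{"type":"number","minimum":-1,"maximum":1},"wy":{"type":"number","minimum":-1,"maximum":1},"wz":{"type":"number","minimum":-1,"maximum":1},"jaw":{"type":"number"}}}},"grip_force":{"type":"number"}},"required":["series"]}

```bash
ls; mkdir -p pics; python3 - <<'E'
from plant import robot, eyes
import cv2, numpy as np, json
s=robot.read_state(); print({k:np.round(v,3).tolist() for k,v in s.items()})
for n in ("scene","top"):
    p,d=eyes.camera(n); cv2.imwrite(f"pics/{n}0.png",p[:,:,::-1]); np.savez(f"{n}0.npz",p=p,d=d)
    i=eyes.camera_info(n); print(n,{k:np.round(v,4).tolist() for k,v in i.items()})
E
```

```text
pics
{'t': 0.0, 'qpos': [-1.285, 0.322, -0.07, 1.452, 0.023, 1.371, -0.057], 'qd': [-0.002, 0.001, 0.001, 0.0, 0.001, -0.001, 0.0], 'joint_efforts': [0.0, -49.128, -0.404, -31.253, -0.064, 0.044, 0.0], 'tcp_pos': [0.174, 0.626, 0.221], 'eef_rot': [-0.425, -3.113, 0.003], 'wrist_force': [0.152, -0.546, -0.482], 'moment': [-0.002, 0.046, 0.074], 'gripper_force': 0.0, 'width': 0.087}
scene {'fx': 513.8227, 'fy': 513.8227, 'cx': 319.3836, 'cy': 231.0063, 'R': [[-0.7375, 0.6753, -0.0045], [0.3675, 0.3958, -0.8416], [-0.5666, -0.6223, -0.5401]], 't': [0.4594, -0.1142, 1.2502]}
top {'fx': 592.6751, 'fy': 592.6751, 'cx': 318.9388, 'cy': 234.7892, 'R': [[-0.0146, -0.9997, -0.0201], [-0.9962, 0.0163, -0.086], [0.0863, 0.0188, -0.9961]], 't': [0.0015, 0.5919, 1.1218]}
```

View pics/scene0.png

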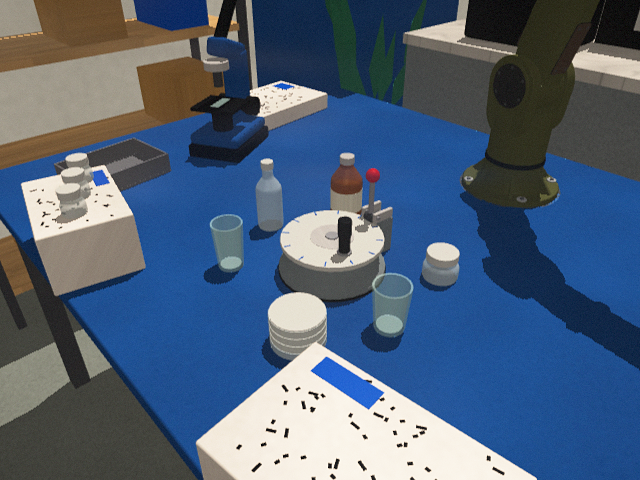

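View pics/top0.png

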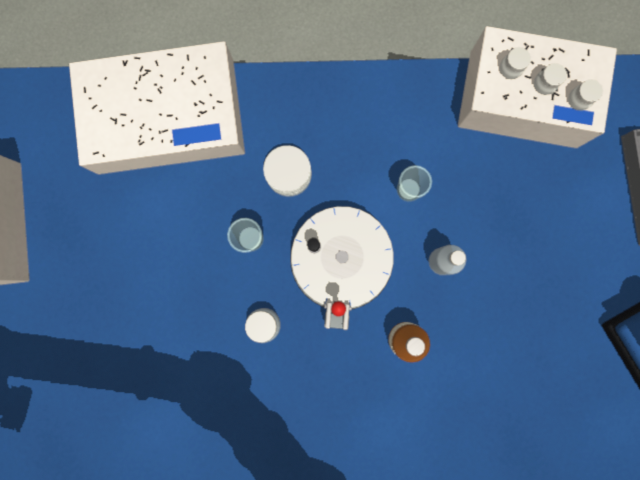

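Top view: platter centre about (342,257), black knob (313,245), red ball (339,309) with its post at (338,318), on the robot's side. The bystanders stand round it: jar (262,326), beakers (245,235) and (414,183), dishes (288,170), bottles (450,260) and (411,343).

```bash
cat > h.py <<'E'
import numpy as np, cv2
from plant import robot, eyes
from scipy.spatial.transform import Rotation as Ro
def ray(n,uv,z):
    i=eyes.camera_info(n);R=np.array(i['R']);c=-R.T@np.array(i['t'])
    d=R.T@np.array([(uv[0]-i['cx'])/i['fx'],(uv[1]-i['cy'])/i['fy'],1]); return c+d*(z-c[2])/d[2]
def blobs(m,amin=15):
    n,l,s,c=cv2.connectedComponentsWithStats(m.astype(np.uint8)); return [(c[k],s[k]) for k in range(1,n) if s[k][4]>=amin]
def red(p): p=p.astype(int); return (p[...,0]>120)&(p[...,1]<60)&(p[...,2]<60)
def black(p): return p.max(2)<45
E
python3 - <<'E'
from h import *
for n in("top","scene"):
    z=np.load(n+"0.npz");p=z['p']
    for c,s in blobs(red(p)): print(n,"red",c.round(1),s,ray(n,c,.165).round(4))
p=np.load("top0.npz")['p'];hsv=cv2.cvtColor(p,cv2.COLOR_RGB2HSV)
w=((hsv[...,1]<60)&(hsv[...,2]>150)).astype(np.uint8)
m=np.zeros_like(w);m[195:315,280:405]=1
cs,_=cv2.findContours(w*m,cv2.RETR_EXTERNAL,cv2.CHAIN_APPROX_NONE);c=max(cs,key=cv2.contourArea)
e=cv2.fitEllipse(cv2.convexHull(c));print("ell",e,"ctr",ray("top",e[0],.07).round(4))
for k in range(4): 
    pt=[(e[0][0]+51,e[0][1]),(e[0][0]-51,e[0][1]),(e[0][0],e[0][1]+51),(e[0][0],e[0][1]-51)][k]; print(ray("top",pt,.07).round(3))
m=np.zeros_like(w);m[225:280,298:385]=1
for c,s in blobs(black(p)&(m>0)): print("knob",c,s,ray("top",c,.13).round(4))
for nm,uv,h in [("agar",(411,343),.1),("agcap",(416,347),.14),("water",(457,258),.15),("beakA",(245,235),.085),("beakB",(415,181),.09),("jar",(262,325),.055),("dish",(287,170),.06)]: print(nm,ray("top",uv,h).round(3))
# post top
for uv in [(328,300),(349,302),(327,328),(347,329)]: print("post",ray("top",uv,.08).round(3))
E
```

```text
top red [338.  308.3] [332 302  13  14 137] [ 0.4554 -0.0405  0.165 ]
scene red [372.9 174.3] [366 169  13  12  66] [ 0.4532 -0.0408  0.165 ]
ell ((342.01129150390625, 258.1331481933594), (101.5397720336914, 105.14896392822266), 176.89947509765625) ctr [ 0.5439 -0.0506  0.07  ]
[ 0.542 -0.145  0.07 ]
[0.545 0.044 0.07 ]
[ 0.45  -0.049  0.07 ]
[ 0.639 -0.052  0.07 ]
knob [312.06451613 241.03225806] [309 239   8   6  31] [0.572  0.0026 0.13  ]
agar [ 0.39 -0.17  0.1 ]
agcap [ 0.387 -0.173  0.14 ]
water [ 0.537 -0.246  0.15 ]
beakA [0.589 0.127 0.085]
beakB [ 0.682 -0.187  0.09 ]
jar [0.422 0.1   0.055]
dish [0.713 0.05  0.06 ]
post [ 0.467 -0.024  0.08 ]
post [ 0.463 -0.062  0.08 ]
post [ 0.417 -0.021  0.08 ]
post [ 0.415 -0.057  0.08 ]
```

```bash
cat >> h.py <<'E'
C=np.array([.546,-.0506]); BX=np.array([-.994,.109,0]); BY=np.array([-.109,-.994,0])
def ball(f): return np.array([*C,0])+BX*(.092+.08*np.sin(f))+np.array([0,0,.085+.08*np.cos(f)])
def tool(yaw=0,tilt=0):  # jaw along brake y, fingers tilted toward brake +x
    z=np.cos(tilt)*np.array([0,0,-1.])+np.sin(tilt)*BX; y=-BY; return np.stack([np.cross(y,z),y,z],1)
def delta(p0,R0,p1,R1):
    t=R0.T@(np.array(p1)-p0)/.25; w=Ro.from_matrix(R0.T@R1).as_rotvec()/(np.pi/3); return t.round(3),w.round(3)
E
python3 - <<'E'
from h import *
for n,box in (("top",(225,262,300,326)),("scene",(210,262,330,360))):
    p=np.load(n+"0.npz")['p'];a,b,c,d=box;m=np.zeros(p.shape[:2],bool);m[a:b,c:d]=1
    for c,s in blobs((p.max(2)<70)&m,30): print(n,c.round(1),s)
print(ray("scene",(344.5,219),.137).round(4),ray("top",(313,242),.137).round(4))
s=robot.read_state();R=Ro.from_rotvec(s['eef_rot']).as_matrix();p=s['tcp_pos']
w=np.array([.43,.30,.24]);print(R.round(3)); print(delta(p,R,w,tool())); print(delta(w,tool(),[*ball(0)[:2],.24],tool()),ball(0))
E
```

```text
top [313.3 244.1] [308 238  12  13 121]
scene [344.1 234.1] [338 217  14  37 435]
[0.5677 0.0023 0.137 ] [0.5698 0.0008 0.137 ]
[[-0.963  0.268 -0.   ]
 [ 0.268  0.963 -0.002]
 [-0.    -0.002 -1.   ]]
(array([-1.334, -0.98 , -0.072]), array([-0.002, -0.   , -0.155]))
(array([-0.246, -1.343,  0.   ]), array([0., 0., 0.])) [ 0.454552 -0.040572  0.165   ]
```

servo_tool:
  series:
    - {"tx": -0.167,"ty": -0.122,"tz": -0.009,"wz": -0.02,"jaw": 1}
    - {"tx": -0.167,"ty": -0.122,"tz": -0.009,"wz": -0.02,"jaw": 1}
    - {"tx": -0.167,"ty": -0.122,"tz": -0.009,"wz": -0.02,"jaw": 1}
    - {"tx": -0.167,"ty": -0.122,"tz": -0.009,"wz": -0.02,"jaw": 1}
    - {"tx": -0.167,"ty": -0.122,"tz": -0.009,"wz": -0.02,"jaw": 1}
    - {"tx": -0.167,"ty": -0.122,"tz": -0.009,"wz": -0.02,"jaw": 1}
    - {"tx": -0.167,"ty": -0.122,"tz": -0.009,"wz": -0.02,"jaw": 1}
    - {"tx": -0.167,"ty": -0.122,"tz": -0.009,"wz": -0.015,"jaw": 1}
    - {"tx": -0.03,"ty": -0.168,"jaw": 1}
    - {"tx": -0.03,"ty": -0.168,"jaw": 1}
    - {"tx": -0.03,"ty": -0.168,"jaw": 1}
    - {"tx": -0.03,"ty": -0.168,"jaw": 1}

```text
$.series[0]: bad value
```

```bash
cat > g.py <<'E'
import sys
from h import *
# usage: g.py x y z [tilt_deg]
s=robot.read_state();R=Ro.from_rotvec(s['eef_rot']).as_matrix();p=s['tcp_pos']
a=[float(v) for v in sys.argv[1:]]
print("t",round(s['t'],2),"p",np.round(p,4),"F",np.round(s['wrist_force'],2),"w",round(s['width'],4),"qd",np.abs(s['qd']).max().round(3)); print(delta(p,R,a[:3],tool(tilt=np.radians(a[3]) if len(a)>3 else 0)))
E
python3 g.py .4546 -.0406 .24
```

```text
t 0.1 p [0.1744 0.6257 0.2216] F [-0.06  0.43 -0.6 ] w 0.0871 qd 0.003
(array([-1.795, -2.266, -0.07 ]), array([-0.002, -0.   , -0.155]))
```

servo_tool:
  series:
    - {"tx": -0.167,"ty": -0.122,"tz": -0.009,"wx": 0,"wy": 0,"wz": -0.02,"jaw": 1}

```text
t: 0.22
tcp_pos: [0.2024, 0.5871, 0.2232]
eef_rot: [-0.38, -3.116, 0.002]
wrist_force: [0.2, 0.3, -0.3]
width: 0.087
gripper_force: 0.0
```

servo_tool:
  series:
    - {"tx": -0.167,"ty": -0.122,"tz": -0.009,"wx": 0,"wy": 0,"wz": -0.02,"jaw": 1}
    - {"tx": -0.167,"ty": -0.122,"tz": -0.009,"wx": 0,"wy": 0,"wz": -0.02,"jaw": 1}
    - {"tx": -0.167,"ty": -0.122,"tz": -0.009,"wx": 0,"wy": 0,"wz": -0.02,"jaw": 1}
    - {"tx": -0.167,"ty": -0.122,"tz": -0.009,"wx": 0,"wy": 0,"wz": -0.02,"jaw": 1}
    - {"tx": -0.167,"ty": -0.122,"tz": -0.009,"wx": 0,"wy": 0,"wz": -0.02,"jaw": 1}
    - {"tx": -0.167,"ty": -0.122,"tz": -0.009,"wx": 0,"wy": 0,"wz": -0.02,"jaw": 1}
    - {"tx": -0.167,"ty": -0.122,"tz": -0.009,"wx": 0,"wy": 0,"wz": -0.015,"jaw": 1}
    - {"tx": -0.03,"ty": -0.22,"tz": 0,"wx": 0,"wy": 0,"wz": 0,"jaw": 1}
    - {"tx": -0.03,"ty": -0.22,"tz": 0,"wx": 0,"wy": 0,"wz": 0,"jaw": 1}
    - {"tx": -0.03,"ty": -0.22,"tz": 0,"wx": 0,"wy": 0,"wz": 0,"jaw": 1}
    - {"tx": -0.03,"ty": -0.22,"tz": 0,"wx": 0,"wy": 0,"wz": 0,"jaw": 1}
    - {"tx": -0.03,"ty": -0.22,"tz": 0,"wx": 0,"wy": 0,"wz": 0,"jaw": 1}

```text
t: 1.72
tcp_pos: [0.4603, 0.0421, 0.2403]
eef_rot: [-0.172, -3.137, -0.0]
wrist_force: [0.3, 0.4, -0.2]
width: 0.087
gripper_force: 0.0
```

```bash
python3 g.py .4546 -.0406 .24
```

```text
t 1.73 p [0.4603 0.0421 0.2403] F [ 0.3   0.43 -0.22] w 0.087 qd 0.826
(array([-0.013, -0.331,  0.001]), array([ 0., -0., -0.]))
```

servo_tool:
  series:
    - {"tx": -0.007,"ty": -0.16,"tz": 0,"wx": 0,"wy": 0,"wz": 0,"jaw": 0.7}
    - {"tx": -0.007,"ty": -0.14,"tz": 0,"wx": 0,"wy": 0,"wz": 0,"jaw": 0.7}
    - {"tx": 0,"ty": 0,"tz": 0,"wx": 0,"wy": 0,"wz": 0,"jaw": 0.7}
    - {"tx": 0,"ty": 0,"tz": 0,"wx": 0,"wy": 0,"wz": 0,"jaw": 0.7}

```text
t: 2.22
tcp_pos: [0.4559, -0.0301, 0.2404]
eef_rot: [-0.171, -3.137, -0.001]
wrist_force: [1.3, -0.4, -0.2]
width: 0.0626
gripper_force: 0.0
```

```bash
python3 g.py .4546 -.0406 .155; python3 -c "
from h import *
p,d=eyes.camera('scene');cv2.imwrite('pics/s1.png',cv2.resize(p[60:320,220:520,::-1],None,fx=2,fy=2))"
```

```text
t 2.23 p [ 0.4559 -0.0301  0.2404] F [ 1.28 -0.42 -0.24] w 0.0626 qd 0.016
(array([ 0.001, -0.042,  0.341]), array([ 0.001, -0.   ,  0.   ]))
```

View pics/s1.png

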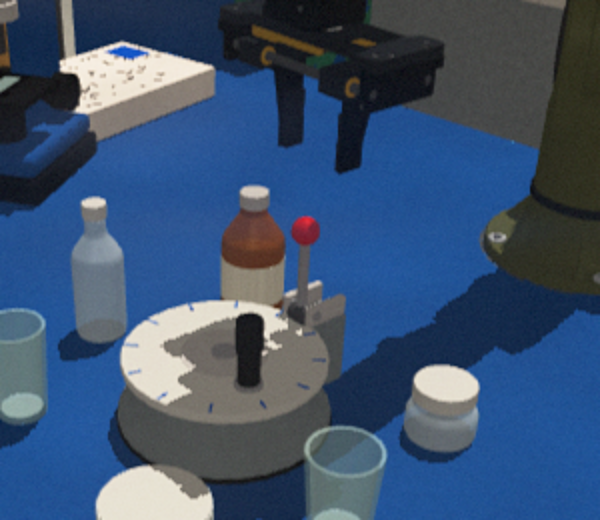

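The hand hangs over the red ball (305,230 in the crop) with the jaw across the lever. The wide body clears the agar bottle. Next I go down and pinch.

servo_tool:
  series:
    - {"tx": 0,"ty": -0.042,"tz": 0.1,"wx": 0,"wy": 0,"wz": 0,"jaw": 0.7}
    - {"tx": 0,"ty": 0,"tz": 0.12,"wx": 0,"wy": 0,"wz": 0,"jaw": 0.7}
    - {"tx": 0,"ty": 0,"tz": 0.12,"wx": 0,"wy": 0,"wz": 0,"jaw": 0.7}
    - {"tx": 0,"ty": 0,"tz": 0,"wx": 0,"wy": 0,"wz": 0,"jaw": 0.7}
    - {"tx": 0,"ty": 0,"tz": 0,"wx": 0,"wy": 0,"wz": 0,"jaw": 0.2}
    - {"tx": 0,"ty": 0,"tz": 0,"wx": 0,"wy": 0,"wz": 0,"jaw": 0.2}
    - {"tx": 0,"ty": 0,"tz": 0,"wx": 0,"wy": 0,"wz": 0,"jaw": 0.2}
    - {"tx": 0,"ty": 0,"tz": 0,"wx": 0,"wy": 0,"wz": 0,"jaw": 0.2}
  grip_force: 25

```text
t: 3.28
tcp_pos: [0.4552, -0.0413, 0.156]
eef_rot: [0.172, 3.136, 0.001]
wrist_force: [0.2, -0.6, 0.4]
width: 0.0285
gripper_force: 0.0
```

```bash
python3 g.py .4546 -.0406 .155; python3 - <<'E'
from h import *
s=robot.read_state();R=Ro.from_rotvec(s['eef_rot']).as_matrix();p0=s['tcp_pos'];off=p0-ball(0);print(off)
# grip offset along tool z fixed 'o'; arc rows with tilt
N=11;pr=p0;Rr=R
o=R.T@off
for k in range(1,N+1):
    f=1.5*k/N; tl=np.radians(25)*k/N; R1=tool(tilt=tl); p1=ball(f)+R1@o
    print(round(f,2),p1.round(3),*delta(pr,Rr,p1,R1)); pr,Rr=p1,R1
E
```

```text
t 3.27 p [ 0.4552 -0.0413  0.156 ] F [ 0.16 -0.62  0.42] w 0.0285 qd 0.004
(array([0.003, 0.003, 0.004]), array([ 0.   ,  0.001, -0.   ]))
[ 0.00066085 -0.00077525 -0.00896387]
0.14 [ 0.444 -0.04   0.155] [ 0.045 -0.     0.003] [ 0.     0.039 -0.   ]
0.27 [ 0.433 -0.039  0.153] [ 0.044 -0.     0.011] [-0.     0.038  0.   ]
0.41 [ 0.423 -0.038  0.149] [ 0.041 -0.     0.018] [-0.     0.038  0.   ]
0.55 [ 0.413 -0.037  0.144] [ 0.037 -0.     0.025] [-0.     0.038  0.   ]
0.68 [ 0.403 -0.036  0.138] [ 0.033 -0.     0.031] [-0.     0.038 -0.   ]
0.82 [ 0.395 -0.035  0.131] [0.027 0.    0.036] [-0.     0.038  0.   ]
0.95 [ 0.388 -0.034  0.122] [0.02  0.    0.039] [-0.     0.038 -0.   ]
1.09 [ 0.382 -0.033  0.113] [ 0.013 -0.     0.042] [ 0.     0.038 -0.   ]
1.23 [ 0.377 -0.033  0.103] [0.006 0.    0.043] [ 0.     0.038 -0.   ]
1.36 [ 0.374 -0.032  0.093] [-0.002 -0.     0.044] [-0.     0.038 -0.   ]
1.5 [ 0.372 -0.032  0.082] [-0.01   0.     0.042] [-0.     0.038  0.   ]
```

servo_tool:
  series:
    - {"tx": 0,"ty": 0,"tz": 0,"wx": 0,"wy": 0,"wz": 0,"jaw": 0.1}
    - {"tx": 0,"ty": 0,"tz": 0,"wx": 0,"wy": 0,"wz": 0,"jaw": 0.1}
    - {"tx": 0.045,"ty": 0,"tz": 0.003,"wx": 0,"wy": 0.038,"wz": 0,"jaw": 0.1}
    - {"tx": 0.044,"ty": 0,"tz": 0.011,"wx": 0,"wy": 0.038,"wz": 0,"jaw": 0.1}
    - {"tx": 0.041,"ty": 0,"tz": 0.018,"wx": 0,"wy": 0.038,"wz": 0,"jaw": 0.1}
    - {"tx": 0.037,"ty": 0,"tz": 0.025,"wx": 0,"wy": 0.038,"wz": 0,"jaw": 0.1}
    - {"tx": 0.033,"ty": 0,"tz": 0.031,"wx": 0,"wy": 0.038,"wz": 0,"jaw": 0.1}
    - {"tx": 0.027,"ty": 0,"tz": 0.036,"wx": 0,"wy": 0.038,"wz": 0,"jaw": 0.1}
    - {"tx": 0,"ty": 0,"tz": 0,"wx": 0,"wy": 0,"wz": 0,"jaw": 0.1}
    - {"tx": 0,"ty": 0,"tz": 0,"wx": 0,"wy": 0,"wz": 0,"jaw": 0.1}

```text
t: 4.53
tcp_pos: [0.3927, -0.0346, 0.1294]
eef_rot: [-0.159, -2.894, -0.019]
wrist_force: [-5.1, 1.3, 4.4]
width: 0.0242
gripper_force: 25.0
```

```bash
cat > arc.py <<'E'
import sys
from h import *
# arc.py f0 tilt0 f1 tilt1 N : rows from the measured pose; tool z offset 9mm
f0,t0,f1,t1,N=map(float,sys.argv[1:6]);N=int(N)
s=robot.read_state();R=Ro.from_rotvec(s['eef_rot']).as_matrix();p=s['tcp_pos']
g=p-R@np.array([0,0,.009]); b=g-np.array([*C,0]); x,z=b@BX,b[2]
print("t",round(s['t'],2),"p",np.round(p,4),"F",np.round(s['wrist_force'],2),"w",round(s['width'],4),"ball brake x,y,z",(b@BX).round(4),(b@BY).round(4),z.round(4),"r",np.hypot(x-.092,z-.085).round(4),"phi",np.arctan2(x-.092,z-.085).round(3),"tilt",np.degrees(np.arcsin(R[:,2]@BX)).round(1),"q",np.round(s['qpos'],2))
for k in range(1,N+1):
    f=f0+(f1-f0)*k/N;R1=tool(tilt=np.radians(t0+(t1-t0)*k/N));p1=ball(f)+R1@np.array([0,0,.009])
    print(round(f,2),p1.round(3),*delta(p,R,p1,R1));p,R=p1,R1
E
python3 arc.py .82 13.6 1.5 25 5
```

```text
t 4.53 p [ 0.3927 -0.0346  0.1294] F [-5.13  1.35  4.36] w 0.0242 ball brake x,y,z 0.152 0.0008 0.1381 r 0.0801 phi 0.846 tilt 13.9 q [-0.51  0.04  0.56  2.   -0.03  1.35  1.53]
0.96 [ 0.387 -0.033  0.122] [0.015 0.003 0.032] [-0.     0.032 -0.   ]
1.09 [ 0.381 -0.033  0.113] [ 0.013 -0.     0.042] [-0.     0.038  0.   ]
1.23 [ 0.377 -0.032  0.103] [ 0.006 -0.     0.043] [-0.     0.038  0.   ]
1.36 [ 0.373 -0.032  0.093] [-0.002  0.     0.043] [-0.     0.038  0.   ]
1.5 [ 0.371 -0.031  0.083] [-0.01  -0.     0.042] [-0.     0.038  0.   ]
```

servo_tool:
  series:
    - {"tx": 0.015,"ty": 0,"tz": 0.032,"wx": 0,"wy": 0.032,"wz": 0,"jaw": 0.1}
    - {"tx": 0.013,"ty": 0,"tz": 0.042,"wx": 0,"wy": 0.038,"wz": 0,"jaw": 0.1}
    - {"tx": 0.006,"ty": 0,"tz": 0.043,"wx": 0,"wy": 0.038,"wz": 0,"jaw": 0.1}
    - {"tx": -0.002,"ty": 0,"tz": 0.043,"wx": 0,"wy": 0.038,"wz": 0,"jaw": 0.1}
    - {"tx": -0.01,"ty": 0,"tz": 0.042,"wx": 0,"wy": 0.038,"wz": 0,"jaw": 0.1}
    - {"tx": 0,"ty": 0,"tz": 0,"wx": 0,"wy": 0,"wz": 0,"jaw": 0.1}
    - {"tx": -0.007,"ty": 0,"tz": 0.015,"wx": 0,"wy": 0,"wz": 0,"jaw": 0.1}
    - {"tx": 0,"ty": 0,"tz": 0,"wx": 0,"wy": 0,"wz": 0,"jaw": 0.1}
    - {"tx": 0,"ty": 0,"tz": 0,"wx": 0,"wy": 0,"wz": 0,"jaw": 0.1}

```text
t: 5.65
tcp_pos: [0.3722, -0.0324, 0.0791]
eef_rot: [-0.148, -2.705, -0.033]
wrist_force: [-5.6, 1.7, -0.3]
width: 0.0244
gripper_force: 25.0
```

```bash
python3 arc.py 1.5 25 1.5 25 1
```

```text
t 5.65 p [ 0.3722 -0.0324  0.0791] F [-5.58  1.67 -0.34] w 0.0244 ball brake x,y,z 0.171 0.0009 0.0873 r 0.079 phi 1.542 tilt 24.8 q [-0.46  0.25  0.57  1.97 -0.13  1.4   1.63]
1.5 [ 0.371 -0.031  0.083] [ 0.009  0.004 -0.011] [ 0.     0.003 -0.   ]
```

servo_tool:
  series:
    - {"tx": -0.009,"ty": 0,"tz": 0.02,"wx": 0,"wy": 0,"wz": 0,"jaw": 0.1}
    - {"tx": 0,"ty": 0,"tz": 0,"wx": 0,"wy": 0,"wz": 0,"jaw": 0.1}

```text
t: 5.9
tcp_pos: [0.3727, -0.0325, 0.0764]
eef_rot: [-0.148, -2.704, -0.034]
wrist_force: [-6.8, 1.0, 18.1]
width: 0.0244
gripper_force: 25.0
```

```bash
python3 arc.py 1.5 25 1.5 25 1;python3 -c "
from h import *
p,d=eyes.camera('scene');cv2.imwrite('pics/s2.png',cv2.resize(p[60:320,220:520,::-1],None,fx=2,fy=2))"
```

```text
t 5.9 p [ 0.3727 -0.0325  0.0764] F [-6.8   0.97 18.14] w 0.0244 ball brake x,y,z 0.1705 0.0009 0.0846 r 0.0785 phi 1.576 tilt 24.9 q [-0.46  0.26  0.57  1.97 -0.14  1.4   1.64]
1.5 [ 0.371 -0.031  0.083] [ 0.015  0.004 -0.02 ] [0.001 0.002 0.   ]
```

View pics/s2.png

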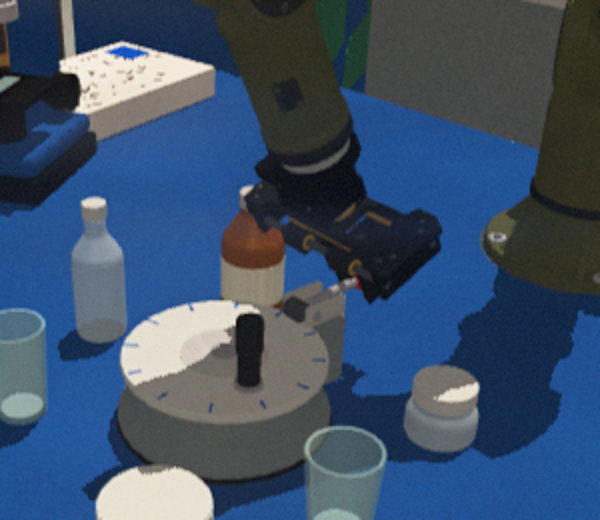

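The lever lies level, and the force climbed to 18 N against the stop, so it's fully open. I release it and move over the knob.

servo_tool:
  series:
    - {"tx": 0.009,"ty": 0,"tz": -0.02,"wx": 0,"wy": 0,"wz": 0,"jaw": 0.5}
    - {"tx": 0,"ty": 0,"tz": 0,"wx": 0,"wy": 0,"wz": 0,"jaw": 0.5}
    - {"tx": 0,"ty": 0,"tz": 0,"wx": 0,"wy": 0,"wz": 0,"jaw": 0.5}
    - {"tx": 0,"ty": 0,"tz": -0.1,"wx": 0,"wy": 0,"wz": 0,"jaw": 0.5}
    - {"tx": 0,"ty": 0,"tz": -0.2,"wx": 0,"wy": 0,"wz": 0,"jaw": 0.5}
    - {"tx": 0,"ty": 0,"tz": -0.2,"wx": 0,"wy": 0,"wz": 0,"jaw": 0.7}
    - {"tx": -0.05,"ty": 0,"tz": -0.05,"wx": 0,"wy": -0.105,"wz": 0,"jaw": 0.7}
    - {"tx": -0.05,"ty": 0,"tz": 0,"wx": 0,"wy": -0.105,"wz": 0,"jaw": 0.7}
    - {"tx": -0.05,"ty": 0,"tz": 0,"wx": 0,"wy": -0.105,"wz": 0,"jaw": 0.7}
    - {"tx": -0.05,"ty": 0,"tz": 0,"wx": 0,"wy": -0.1,"wz": 0,"jaw": 0.7}
    - {"tx": 0,"ty": 0,"tz": 0,"wx": 0,"wy": 0,"wz": 0,"jaw": 0.7}

```text
t: 7.32
tcp_pos: [0.4777, -0.0438, 0.191]
eef_rot: [0.171, 3.133, 0.002]
wrist_force: [-0.3, -0.2, -1.0]
width: 0.0609
gripper_force: 0.0
```

```bash
python3 g.py .569 .001 .19; python3 - <<'E'
from h import *
p,d=eyes.camera('scene'); 
for c,s in blobs(red(p),8): print(c,s,ray('scene',c,.091).round(4),ball(1.5))
E
```

```text
t 7.33 p [ 0.4777 -0.0438  0.191 ] F [-0.28 -0.17 -0.97] w 0.0609 qd 0.044
(array([-0.344,  0.218,  0.006]), array([0.001, 0.003, 0.   ]))
[401.26086957 197.10869565] [396 192  11  12  92] [ 0.3737 -0.0333  0.091 ] [ 0.3752312  -0.03187384  0.09065898]
```

servo_tool:
  series:
    - {"tx": -0.172,"ty": 0.109,"tz": 0,"wx": 0,"wy": 0,"wz": 0,"jaw": 0.75}
    - {"tx": -0.172,"ty": 0.109,"tz": 0,"wx": 0,"wy": 0,"wz": 0,"jaw": 0.75}
    - {"tx": 0,"ty": 0,"tz": 0,"wx": 0,"wy": 0,"wz": 0,"jaw": 0.75}
    - {"tx": 0,"ty": 0,"tz": 0,"wx": 0,"wy": 0,"wz": 0,"jaw": 0.75}

```text
t: 7.88
tcp_pos: [0.5695, 0.0001, 0.1901]
eef_rot: [0.172, 3.137, -0.003]
wrist_force: [-0.6, -0.1, -0.6]
width: 0.0655
gripper_force: 0.0
```

```bash
python3 g.py .569 .001 .105; python3 -c "
from h import *
p,d=eyes.camera('scene');cv2.imwrite('pics/s3.png',cv2.resize(p[100:320,230:450,::-1],None,fx=2,fy=2))"
```

```text
t 7.88 p [5.695e-01 1.000e-04 1.901e-01] F [-0.57 -0.12 -0.6 ] w 0.0655 qd 0.041
(array([0.002, 0.004, 0.34 ]), array([-0.002,  0.   , -0.001]))
```

View pics/s3.png

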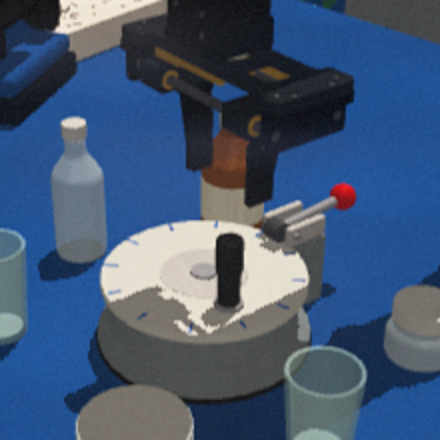

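The hand is over the knob and the lever is level. Next I go down and pinch.

servo_tool:
  series:
    - {"tx": 0.002,"ty": 0.004,"tz": 0.11,"wx": 0,"wy": 0,"wz": 0,"jaw": 0.75}
    - {"tx": 0,"ty": 0,"tz": 0.12,"wx": 0,"wy": 0,"wz": 0,"jaw": 0.75}
    - {"tx": 0,"ty": 0,"tz": 0.11,"wx": 0,"wy": 0,"wz": 0,"jaw": 0.75}
    - {"tx": 0,"ty": 0,"tz": 0,"wx": 0,"wy": 0,"wz": 0,"jaw": 0.4}
    - {"tx": 0,"ty": 0,"tz": 0,"wx": 0,"wy": 0,"wz": 0,"jaw": 0.1}
    - {"tx": 0,"ty": 0,"tz": 0,"wx": 0,"wy": 0,"wz": 0,"jaw": 0.1}
    - {"tx": 0,"ty": 0,"tz": 0,"wx": 0,"wy": 0,"wz": 0,"jaw": 0.1}
    - {"tx": 0,"ty": 0,"tz": 0,"wx": 0,"wy": 0,"wz": 0,"jaw": 0.1}
    - {"tx": 0,"ty": 0,"tz": 0,"wx": 0,"wy": 0,"wz": 0,"jaw": 0.1}
    - {"tx": 0,"ty": 0,"tz": 0,"wx": 0,"wy": 0,"wz": 0,"jaw": 0.1}
  grip_force: 40

```text
t: 9.18
tcp_pos: [0.57, 0.0008, 0.1066]
eef_rot: [0.173, 3.133, -0.002]
wrist_force: [-1.8, -2.7, 4.9]
width: 0.0229
gripper_force: 40.0
```

```bash
cat > k.py <<'E'
from h import *
import sys
# rows stepping by step deg from th0 (deg), knob circle radius .055, from current commanded (ideal circle) pose
s=robot.read_state();R=Ro.from_rotvec(s['eef_rot']).as_matrix();p=s['tcp_pos'];v=p[:2]-C;F=s['wrist_force']
th=np.arctan2(v[1],v[0]);print("t",round(s['t'],2),"p",np.round(p,4),"r",np.hypot(*v).round(4),"th",np.degrees(th).round(1),"F",np.round(F,2),"Ft",round(-F[0]*np.sin(th)+F[1]*np.cos(th),2),"Fr",round(F[0]*np.cos(th)+F[1]*np.sin(th),2),"w",round(s['width'],4))
th0,st,n=map(float,sys.argv[1:4]);
# the knob circle rows, fixed orientation tool()
P=lambda a:np.array([*(C+.055*np.array([np.cos(a),np.sin(a)])),p[2]])
for k in range(int(n)): a,b=np.radians(th0+st*k),np.radians(th0+st*(k+1)); print(round(th0+st*(k+1)),delta(P(a),tool(),P(b),tool())[0].tolist())
E
python3 k.py 65.7 15 24
```

```text
t 9.18 p [0.57   0.0008 0.1066] r 0.0568 th 65.0 F [-1.84 -2.7   4.93] Ft 0.53 Fr -3.23 w 0.0229
81 [0.056, 0.011, 0.0]
96 [0.057, -0.004, 0.0]
111 [0.054, -0.019, 0.0]
126 [0.047, -0.032, 0.0]
141 [0.037, -0.044, 0.0]
156 [0.025, -0.052, 0.0]
171 [0.011, -0.056, 0.0]
186 [-0.004, -0.057, 0.0]
201 [-0.019, -0.054, 0.0]
216 [-0.032, -0.047, 0.0]
231 [-0.044, -0.037, 0.0]
246 [-0.052, -0.025, 0.0]
261 [-0.056, -0.011, 0.0]
276 [-0.057, 0.004, 0.0]
291 [-0.054, 0.019, 0.0]
306 [-0.047, 0.032, 0.0]
321 [-0.037, 0.044, 0.0]
336 [-0.025, 0.052, 0.0]
351 [-0.011, 0.056, 0.0]
366 [0.004, 0.057, 0.0]
381 [0.019, 0.054, 0.0]
396 [0.032, 0.047, 0.0]
411 [0.044, 0.037, 0.0]
426 [0.052, 0.025, 0.0]
```

servo_tool:
  series:
    - {"tx": 0.028,"ty": 0.006,"tz": 0,"wx": 0,"wy": 0,"wz": 0,"jaw": 0.1}
    - {"tx": 0.028,"ty": 0.005,"tz": 0,"wx": 0,"wy": 0,"wz": 0,"jaw": 0.1}

```text
t: 9.43
tcp_pos: [0.5565, 0.0041, 0.1066]
eef_rot: [0.173, 3.132, -0.004]
wrist_force: [1.1, -8.0, 5.6]
width: 0.023
gripper_force: 40.0
```

servo_tool:
  series:
    - {"tx": 0.028,"ty": -0.001,"tz": 0,"wx": 0,"wy": 0,"wz": 0,"jaw": 0.1}
    - {"tx": 0.029,"ty": -0.003,"tz": 0,"wx": 0,"wy": 0,"wz": 0,"jaw": 0.1}

```text
t: 9.68
tcp_pos: [0.5427, 0.0038, 0.1066]
eef_rot: [0.174, 3.13, -0.005]
wrist_force: [3.1, -8.5, 4.1]
width: 0.0233
gripper_force: 40.0
```

servo_tool:
  series:
    - {"tx": 0.027,"ty": -0.008,"tz": 0,"wx": 0,"wy": 0,"wz": 0,"jaw": 0.1}
    - {"tx": 0.027,"ty": -0.011,"tz": 0,"wx": 0,"wy": 0,"wz": 0,"jaw": 0.1}

```text
t: 9.93
tcp_pos: [0.5296, 0.0003, 0.1067]
eef_rot: [0.174, 3.128, -0.006]
wrist_force: [5.9, -9.9, 1.1]
width: 0.0229
gripper_force: 40.0
```

```bash
python3 k.py 110 15 0
```

```text
t 9.93 p [5.296e-01 3.000e-04 1.067e-01] r 0.0534 th 107.8 F [ 5.94 -9.89  1.15] Ft -2.62 Fr -11.24 w 0.0229
```

```bash
cat > rows.py <<'E'
from h import *
import sys
# rows.py cmdx cmdy th0 step n : from commanded xy onto circle about C2
C2=np.array([.548,-.0507]);x,y,th,st,n=map(float,sys.argv[1:6]);q=np.array([x,y])
for k in range(int(n)):
    th+=st;t=C2+.055*np.array([np.cos(np.radians(th)),np.sin(np.radians(th))]);d=np.round(delta(np.array([*q,0]),tool(),np.array([*t,0]),tool())[0][:2],3);q=q+(tool()@np.array([*d,0]))[:2]*.25
    print(th,d.tolist(),q.round(4))
E
python3 rows.py .528 .0023 111 7.5 28
```

```text
118.5 [0.023, -0.021] [ 0.5217 -0.0023]
126.0 [0.022, -0.018] [ 0.5158 -0.0062]
133.5 [0.02, -0.021] [ 0.5102 -0.0108]
141.0 [0.017, -0.023] [ 0.5054 -0.0161]
148.5 [0.014, -0.025] [ 0.5012 -0.0219]
156.0 [0.011, -0.027] [ 0.4977 -0.0283]
163.5 [0.007, -0.028] [ 0.4952 -0.0351]
171.0 [0.003, -0.028] [ 0.4937 -0.042 ]
178.5 [-0.0, -0.029] [ 0.4929 -0.0492]
186.0 [-0.005, -0.029] [ 0.4934 -0.0565]
193.5 [-0.008, -0.027] [ 0.4946 -0.0635]
201.0 [-0.011, -0.027] [ 0.4966 -0.0705]
208.5 [-0.015, -0.024] [ 0.4997 -0.0768]
216.0 [-0.018, -0.023] [ 0.5036 -0.083 ]
223.5 [-0.021, -0.02] [ 0.5082 -0.0886]
231.0 [-0.023, -0.017] [ 0.5135 -0.0934]
238.5 [-0.025, -0.014] [ 0.5193 -0.0976]
246.0 [-0.027, -0.011] [ 0.5257 -0.1011]
253.5 [-0.028, -0.007] [ 0.5325 -0.1036]
261.0 [-0.028, -0.003] [ 0.5394 -0.1051]
268.5 [-0.029, 0.001] [ 0.5466 -0.1056]
276.0 [-0.028, 0.004] [ 0.5537 -0.1054]
283.5 [-0.028, 0.008] [ 0.5608 -0.1042]
291.0 [-0.026, 0.011] [ 0.5676 -0.1021]
298.5 [-0.025, 0.015] [ 0.5742 -0.0991]
306.0 [-0.023, 0.018] [ 0.5804 -0.0952]
313.5 [-0.02, 0.021] [ 0.586  -0.0906]
321.0 [-0.017, 0.023] [ 0.5908 -0.0853]
```

servo_tool:
  series:
    - {"tx": 0.023,"ty": -0.021,"tz": 0,"wx": 0,"wy": 0,"wz": 0,"jaw": 0.1}
    - {"tx": 0.022,"ty": -0.018,"tz": 0,"wx": 0,"wy": 0,"wz": 0,"jaw": 0.1}

```text
t: 10.18
tcp_pos: [0.5177, -0.0067, 0.1067]
eef_rot: [0.173, 3.128, -0.003]
wrist_force: [5.5, -5.9, 0.7]
width: 0.023
gripper_force: 40.0
```

servo_tool:
  series:
    - {"tx": 0.02,"ty": -0.021,"tz": 0,"wx": 0,"wy": 0,"wz": 0,"jaw": 0.1}
    - {"tx": 0.017,"ty": -0.023,"tz": 0,"wx": 0,"wy": 0,"wz": 0,"jaw": 0.1}

```text
t: 10.42
tcp_pos: [0.508, -0.0161, 0.1067]
eef_rot: [0.172, 3.126, -0.002]
wrist_force: [7.8, -5.0, -1.7]
width: 0.023
gripper_force: 40.0
```

servo_tool:
  series:
    - {"tx": 0.014,"ty": -0.025,"tz": 0,"wx": 0,"wy": 0,"wz": 0,"jaw": 0.1}
    - {"tx": 0.011,"ty": -0.027,"tz": 0,"wx": 0,"wy": 0,"wz": 0,"jaw": 0.1}

```text
t: 10.68
tcp_pos: [0.5009, -0.0274, 0.1067]
eef_rot: [0.171, 3.125, -0.0]
wrist_force: [8.4, -3.1, -2.4]
width: 0.0227
gripper_force: 40.0
```

servo_tool:
  series:
    - {"tx": 0.007,"ty": -0.028,"tz": 0,"wx": 0,"wy": 0,"wz": 0,"jaw": 0.1}
    - {"tx": 0.003,"ty": -0.028,"tz": 0,"wx": 0,"wy": 0,"wz": 0,"jaw": 0.1}

```text
t: 10.92
tcp_pos: [0.4968, -0.04, 0.1067]
eef_rot: [0.17, 3.126, 0.002]
wrist_force: [7.6, 0.1, -1.9]
width: 0.0228
gripper_force: 40.0
```

servo_tool:
  series:
    - {"tx": 0,"ty": -0.029,"tz": 0,"wx": 0,"wy": 0,"wz": 0,"jaw": 0.1}
    - {"tx": -0.005,"ty": -0.029,"tz": 0,"wx": 0,"wy": 0,"wz": 0,"jaw": 0.1}

```text
t: 11.18
tcp_pos: [0.4958, -0.0535, 0.1067]
eef_rot: [0.169, 3.128, 0.004]
wrist_force: [4.6, 1.3, 1.3]
width: 0.0232
gripper_force: 40.0
```

servo_tool:
  series:
    - {"tx": -0.008,"ty": -0.027,"tz": 0,"wx": 0,"wy": 0,"wz": 0,"jaw": 0.1}
    - {"tx": -0.011,"ty": -0.027,"tz": 0,"wx": 0,"wy": 0,"wz": 0,"jaw": 0.1}

```text
t: 11.42
tcp_pos: [0.4983, -0.0677, 0.1066]
eef_rot: [0.169, 3.13, 0.003]
wrist_force: [4.8, 3.3, 3.0]
width: 0.0234
gripper_force: 40.0
```

servo_tool:
  series:
    - {"tx": -0.02,"ty": -0.024,"tz": 0,"wx": 0,"wy": 0,"wz": 0,"jaw": 0.1}
    - {"tx": -0.022,"ty": -0.023,"tz": 0,"wx": 0,"wy": 0,"wz": 0,"jaw": 0.1}

```text
t: 11.68
tcp_pos: [0.5055, -0.0819, 0.1066]
eef_rot: [0.171, 3.135, 0.001]
wrist_force: [-1.5, 0.6, 9.1]
width: 0.0227
gripper_force: 40.0
```

servo_tool:
  series:
    - {"tx": -0.021,"ty": -0.02,"tz": 0,"wx": 0,"wy": 0,"wz": 0,"jaw": 0.1}
    - {"tx": -0.023,"ty": -0.017,"tz": 0,"wx": 0,"wy": 0,"wz": 0,"jaw": 0.1}

```text
t: 11.92
tcp_pos: [0.5152, -0.0927, 0.1065]
eef_rot: [0.172, 3.135, 0.001]
wrist_force: [-1.3, 1.4, 10.1]
width: 0.0232
gripper_force: 40.0
```

servo_tool:
  series:
    - {"tx": -0.025,"ty": -0.014,"tz": 0,"wx": 0,"wy": 0,"wz": 0,"jaw": 0.1}
    - {"tx": -0.027,"ty": -0.011,"tz": 0,"wx": 0,"wy": 0,"wz": 0,"jaw": 0.1}

```text
t: 12.18
tcp_pos: [0.5273, -0.1006, 0.1066]
eef_rot: [0.172, 3.135, 0.0]
wrist_force: [-1.8, -0.1, 7.8]
width: 0.0229
gripper_force: 40.0
```

servo_tool:
  series:
    - {"tx": -0.028,"ty": -0.007,"tz": 0,"wx": 0,"wy": 0,"wz": 0,"jaw": 0.1}
    - {"tx": -0.028,"ty": -0.003,"tz": 0,"wx": 0,"wy": 0,"wz": 0,"jaw": 0.1}

```text
t: 12.42
tcp_pos: [0.5409, -0.105, 0.1066]
eef_rot: [0.173, 3.135, -0.0]
wrist_force: [-1.7, -0.4, 9.4]
width: 0.0229
gripper_force: 40.0
```

servo_tool:
  series:
    - {"tx": -0.029,"ty": 0.001,"tz": 0,"wx": 0,"wy": 0,"wz": 0,"jaw": 0.1}
    - {"tx": -0.028,"ty": 0.004,"tz": 0,"wx": 0,"wy": 0,"wz": 0,"jaw": 0.1}

```text
t: 12.68
tcp_pos: [0.5552, -0.1057, 0.1065]
eef_rot: [0.173, 3.135, -0.001]
wrist_force: [-1.2, -1.3, 7.5]
width: 0.0229
gripper_force: 40.0
```

servo_tool:
  series:
    - {"tx": -0.028,"ty": 0.008,"tz": 0,"wx": 0,"wy": 0,"wz": 0,"jaw": 0.1}
    - {"tx": -0.026,"ty": 0.011,"tz": 0,"wx": 0,"wy": 0,"wz": 0,"jaw": 0.1}

```text
t: 12.92
tcp_pos: [0.5693, -0.1027, 0.1066]
eef_rot: [0.173, 3.135, -0.002]
wrist_force: [-0.8, -2.0, 7.4]
width: 0.0233
gripper_force: 40.0
```

servo_tool:
  series:
    - {"tx": -0.025,"ty": 0.015,"tz": 0,"wx": 0,"wy": 0,"wz": 0,"jaw": 0.1}
    - {"tx": -0.023,"ty": 0.018,"tz": 0,"wx": 0,"wy": 0,"wz": 0,"jaw": 0.1}

```text
t: 13.18
tcp_pos: [0.5823, -0.0961, 0.1066]
eef_rot: [0.174, 3.134, -0.003]
wrist_force: [-0.2, -2.1, 7.5]
width: 0.0233
gripper_force: 40.0
```

servo_tool:
  series:
    - {"tx": -0.02,"ty": 0.021,"tz": 0,"wx": 0,"wy": 0,"wz": 0,"jaw": 0.1}
    - {"tx": -0.017,"ty": 0.023,"tz": 0,"wx": 0,"wy": 0,"wz": 0,"jaw": 0.1}

```text
t: 13.42
tcp_pos: [0.5926, -0.0869, 0.1066]
eef_rot: [0.174, 3.134, -0.004]
wrist_force: [-0.7, -4.3, 6.7]
width: 0.0228
gripper_force: 40.0
```

```bash
sed -i 's/C2=np.array(\[.548/C2=np.array([.5505/' h.py rows.py; python3 rows.py .5933 -.0853 321 6 18; python3 k.py 0 1 0
```

```text
327.0 [-0.011, 0.02] [ 0.5966 -0.0806]
333.0 [-0.009, 0.021] [ 0.5994 -0.0757]
339.0 [-0.007, 0.022] [ 0.6017 -0.0704]
345.0 [-0.005, 0.022] [ 0.6036 -0.065 ]
351.0 [-0.002, 0.023] [ 0.6047 -0.0594]
357.0 [-0.0, 0.023] [ 0.6053 -0.0537]
363.0 [0.002, 0.023] [ 0.6054 -0.0479]
369.0 [0.005, 0.023] [ 0.6048 -0.0421]
375.0 [0.007, 0.022] [ 0.6037 -0.0364]
381.0 [0.01, 0.021] [ 0.6018 -0.0309]
387.0 [0.011, 0.02] [ 0.5996 -0.0256]
393.0 [0.014, 0.018] [ 0.5966 -0.0208]
399.0 [0.015, 0.017] [ 0.5933 -0.0161]
405.0 [0.018, 0.016] [ 0.5893 -0.0117]
411.0 [0.018, 0.013] [ 0.5852 -0.008 ]
417.0 [0.02, 0.011] [ 0.5805 -0.0047]
423.0 [0.021, 0.01] [ 0.5756 -0.0016]
429.0 [0.022, 0.007] [0.5703 0.0007]
t 13.43 p [ 0.5926 -0.0869  0.1066] r 0.059 th -37.9 F [-0.75 -4.25  6.75] Ft -3.81 Fr 2.02 w 0.0228
```

servo_tool:
  series:
    - {"tx": -0.011,"ty": 0.02,"tz": 0,"wx": 0,"wy": 0,"wz": 0,"jaw": 0.1}

```text
t: 13.55
tcp_pos: [0.5955, -0.0831, 0.1066]
eef_rot: [0.175, 3.135, -0.006]
wrist_force: [-1.9, -5.8, 6.4]
width: 0.0233
gripper_force: 40.0
```

servo_tool:
  series:
    - {"tx": -0.009,"ty": 0.021,"tz": 0,"wx": 0,"wy": 0,"wz": 0,"jaw": 0.1}

```text
t: 13.68
tcp_pos: [0.598, -0.0793, 0.1066]
eef_rot: [0.176, 3.135, -0.008]
wrist_force: [-0.8, -6.7, 7.2]
width: 0.023
gripper_force: 40.0
```

servo_tool:
  series:
    - {"tx": -0.007,"ty": 0.022,"tz": 0,"wx": 0,"wy": 0,"wz": 0,"jaw": 0.1}

```text
t: 13.8
tcp_pos: [0.6003, -0.0751, 0.1066]
eef_rot: [0.177, 3.134, -0.01]
wrist_force: [-1.6, -8.9, 6.1]
width: 0.0231
gripper_force: 40.0
```

servo_tool:
  series:
    - {"tx": -0.005,"ty": 0.022,"tz": 0,"wx": 0,"wy": 0,"wz": 0,"jaw": 0.1}

```text
t: 13.92
tcp_pos: [0.6024, -0.0704, 0.1066]
eef_rot: [0.178, 3.134, -0.011]
wrist_force: [-0.1, -9.8, 5.7]
width: 0.0229
gripper_force: 40.0
```

servo_tool:
  series:
    - {"tx": -0.002,"ty": 0.023,"tz": 0,"wx": 0,"wy": 0,"wz": 0,"jaw": 0.1}

```text
t: 14.05
tcp_pos: [0.6039, -0.0653, 0.1066]
eef_rot: [0.178, 3.133, -0.012]
wrist_force: [2.4, -10.7, 4.1]
width: 0.0233
gripper_force: 40.0
```

servo_tool:
  series:
    - {"tx": 0,"ty": 0.023,"tz": 0,"wx": 0,"wy": 0,"wz": 0,"jaw": 0.1}

```text
t: 14.18
tcp_pos: [0.6052, -0.0597, 0.1067]
eef_rot: [0.178, 3.131, -0.012]
wrist_force: [2.8, -11.7, 3.6]
width: 0.0235
gripper_force: 40.0
```

servo_tool:
  series:
    - {"tx": 0.002,"ty": 0.023,"tz": 0,"wx": 0,"wy": 0,"wz": 0,"jaw": 0.1}

```text
t: 14.3
tcp_pos: [0.6058, -0.0535, 0.1067]
eef_rot: [0.178, 3.13, -0.012]
wrist_force: [3.7, -8.9, 2.9]
width: 0.0231
gripper_force: 40.0
```

servo_tool:
  series:
    - {"tx": 0.005,"ty": 0.023,"tz": 0,"wx": 0,"wy": 0,"wz": 0,"jaw": 0.1}

```text
t: 14.42
tcp_pos: [0.6057, -0.0467, 0.1067]
eef_rot: [0.177, 3.129, -0.01]
wrist_force: [5.2, -7.9, 1.3]
width: 0.0228
gripper_force: 40.0
```

servo_tool:
  series:
    - {"tx": 0.007,"ty": 0.022,"tz": 0,"wx": 0,"wy": 0,"wz": 0,"jaw": 0.1}

```text
t: 14.55
tcp_pos: [0.6047, -0.0396, 0.1067]
eef_rot: [0.176, 3.13, -0.007]
wrist_force: [4.4, -6.3, 2.2]
width: 0.0229
gripper_force: 40.0
```

servo_tool:
  series:
    - {"tx": 0.01,"ty": 0.021,"tz": 0,"wx": 0,"wy": 0,"wz": 0,"jaw": 0.1}

```text
t: 14.68
tcp_pos: [0.6027, -0.0325, 0.1067]
eef_rot: [0.175, 3.13, -0.004]
wrist_force: [3.8, -2.9, 2.9]
width: 0.0227
gripper_force: 40.0
```

servo_tool:
  series:
    - {"tx": 0.011,"ty": 0.02,"tz": 0,"wx": 0,"wy": 0,"wz": 0,"jaw": 0.1}

```text
t: 14.8
tcp_pos: [0.5997, -0.0255, 0.1066]
eef_rot: [0.173, 3.132, -0.001]
wrist_force: [1.5, -0.5, 6.2]
width: 0.023
gripper_force: 40.0
```

servo_tool:
  series:
    - {"tx": 0.014,"ty": 0.018,"tz": 0,"wx": 0,"wy": 0,"wz": 0,"jaw": 0.1}

```text
t: 14.92
tcp_pos: [0.5962, -0.0197, 0.1066]
eef_rot: [0.172, 3.134, 0.0]
wrist_force: [1.3, -0.8, 6.7]
width: 0.0231
gripper_force: 40.0
```

servo_tool:
  series:
    - {"tx": 0.015,"ty": 0.017,"tz": 0,"wx": 0,"wy": 0,"wz": 0,"jaw": 0.1}

```text
t: 15.05
tcp_pos: [0.5927, -0.0151, 0.1066]
eef_rot: [0.171, 3.134, 0.0]
wrist_force: [0.7, -0.4, 7.8]
width: 0.023
gripper_force: 40.0
```

servo_tool:
  series:
    - {"tx": 0.018,"ty": 0.016,"tz": 0,"wx": 0,"wy": 0,"wz": 0,"jaw": 0.1}

```text
t: 15.18
tcp_pos: [0.5886, -0.0108, 0.1066]
eef_rot: [0.171, 3.134, -0.0]
wrist_force: [0.9, -0.8, 7.5]
width: 0.023
gripper_force: 40.0
```

servo_tool:
  series:
    - {"tx": 0.018,"ty": 0.013,"tz": 0,"wx": 0,"wy": 0,"wz": 0,"jaw": 0.1}

```text
t: 15.3
tcp_pos: [0.5843, -0.0072, 0.1066]
eef_rot: [0.172, 3.134, -0.0]
wrist_force: [0.9, -1.9, 7.3]
width: 0.0227
gripper_force: 40.0
```

servo_tool:
  series:
    - {"tx": 0.02,"ty": 0.011,"tz": 0,"wx": 0,"wy": 0,"wz": 0,"jaw": 0.1}

```text
t: 15.42
tcp_pos: [0.5797, -0.0039, 0.1066]
eef_rot: [0.172, 3.134, -0.0]
wrist_force: [1.6, -2.1, 7.0]
width: 0.0229
gripper_force: 40.0
```

```bash
python3 rows.py .5805 -.0047 57 -6 3; python3 rows.py .5933 -.0161 39 -4.5 20
```

```text
51.0 [-0.02, -0.011] [ 0.5852 -0.008 ]
45.0 [-0.018, -0.013] [ 0.5893 -0.0117]
39.0 [-0.018, -0.016] [ 0.5933 -0.0162]
34.5 [-0.012, -0.013] [ 0.5959 -0.0197]
30.0 [-0.01, -0.013] [ 0.5981 -0.0232]
25.5 [-0.01, -0.014] [ 0.6002 -0.0269]
21.0 [-0.008, -0.015] [ 0.6017 -0.0309]
16.5 [-0.008, -0.016] [ 0.6033 -0.0351]
12.0 [-0.006, -0.016] [ 0.6043 -0.0392]
7.5 [-0.005, -0.017] [ 0.6051 -0.0436]
3.0 [-0.003, -0.017] [ 0.6054 -0.0479]
-1.5 [-0.002, -0.017] [ 0.6054 -0.0521]
-6.0 [-0.001, -0.017] [ 0.6052 -0.0564]
-10.5 [0.001, -0.018] [ 0.6045 -0.0608]
-15.0 [0.002, -0.017] [ 0.6035 -0.065 ]
-19.5 [0.003, -0.017] [ 0.6023 -0.0691]
-24.0 [0.005, -0.016] [ 0.6006 -0.073 ]
-28.5 [0.005, -0.017] [ 0.5989 -0.0771]
-33.0 [0.008, -0.015] [ 0.5965 -0.0806]
-37.5 [0.008, -0.015] [ 0.5941 -0.0841]
-42.0 [0.01, -0.015] [ 0.5912 -0.0875]
-46.5 [0.01, -0.013] [ 0.5884 -0.0905]
-51.0 [0.012, -0.013] [ 0.5851 -0.0934]
```

servo_tool:
  series:
    - {"tx": -0.02,"ty": -0.011,"tz": 0,"wx": 0,"wy": 0,"wz": 0,"jaw": 0.1}
    - {"tx": -0.018,"ty": -0.013,"tz": 0,"wx": 0,"wy": 0,"wz": 0,"jaw": 0.1}
    - {"tx": -0.018,"ty": -0.016,"tz": 0,"wx": 0,"wy": 0,"wz": 0,"jaw": 0.1}

```text
t: 15.8
tcp_pos: [0.5922, -0.0144, 0.1066]
eef_rot: [0.171, 3.136, 0.002]
wrist_force: [-1.5, 0.5, 9.4]
width: 0.0232
gripper_force: 40.0
```

servo_tool:
  series:
    - {"tx": -0.012,"ty": -0.013,"tz": 0,"wx": 0,"wy": 0,"wz": 0,"jaw": 0.1}

```text
t: 15.92
tcp_pos: [0.595, -0.018, 0.1066]
eef_rot: [0.171, 3.135, 0.002]
wrist_force: [-0.1, 1.3, 8.4]
width: 0.0229
gripper_force: 40.0
```

servo_tool:
  series:
    - {"tx": -0.01,"ty": -0.013,"tz": 0,"wx": 0,"wy": 0,"wz": 0,"jaw": 0.1}

```text
t: 16.05
tcp_pos: [0.5973, -0.0212, 0.1066]
eef_rot: [0.171, 3.135, 0.003]
wrist_force: [-0.1, 1.1, 7.7]
width: 0.0232
gripper_force: 40.0
```

servo_tool:
  series:
    - {"tx": -0.01,"ty": -0.014,"tz": 0,"wx": 0,"wy": 0,"wz": 0,"jaw": 0.1}

```text
t: 16.18
tcp_pos: [0.5994, -0.0249, 0.1066]
eef_rot: [0.17, 3.135, 0.003]
wrist_force: [-0.2, 1.2, 8.0]
width: 0.0229
gripper_force: 40.0
```

servo_tool:
  series:
    - {"tx": -0.008,"ty": -0.015,"tz": 0,"wx": 0,"wy": 0,"wz": 0,"jaw": 0.1}

```text
t: 16.3
tcp_pos: [0.6011, -0.0284, 0.1066]
eef_rot: [0.17, 3.135, 0.004]
wrist_force: [0.3, 2.8, 7.6]
width: 0.023
gripper_force: 40.0
```

servo_tool:
  series:
    - {"tx": -0.008,"ty": -0.016,"tz": 0,"wx": 0,"wy": 0,"wz": 0,"jaw": 0.1}

```text
t: 16.42
tcp_pos: [0.6025, -0.0319, 0.1066]
eef_rot: [0.17, 3.135, 0.005]
wrist_force: [-0.6, 3.6, 8.0]
width: 0.0229
gripper_force: 40.0
```

servo_tool:
  series:
    - {"tx": -0.006,"ty": -0.016,"tz": 0,"wx": 0,"wy": 0,"wz": 0,"jaw": 0.1}

```text
t: 16.55
tcp_pos: [0.6036, -0.0352, 0.1066]
eef_rot: [0.169, 3.136, 0.007]
wrist_force: [-0.6, 5.1, 8.4]
width: 0.0228
gripper_force: 40.0
```

servo_tool:
  series:
    - {"tx": -0.005,"ty": -0.017,"tz": 0,"wx": 0,"wy": 0,"wz": 0,"jaw": 0.1}

```text
t: 16.68
tcp_pos: [0.6045, -0.0387, 0.1066]
eef_rot: [0.168, 3.135, 0.008]
wrist_force: [-0.2, 7.1, 8.2]
width: 0.0229
gripper_force: 40.0
```

servo_tool:
  series:
    - {"tx": -0.003,"ty": -0.017,"tz": 0,"wx": 0,"wy": 0,"wz": 0,"jaw": 0.1}

```text
t: 16.8
tcp_pos: [0.6052, -0.0422, 0.1066]
eef_rot: [0.167, 3.135, 0.009]
wrist_force: [1.4, 7.7, 6.5]
width: 0.0227
gripper_force: 40.0
```

servo_tool:
  series:
    - {"tx": -0.002,"ty": -0.017,"tz": 0,"wx": 0,"wy": 0,"wz": 0,"jaw": 0.1}

```text
t: 16.92
tcp_pos: [0.6056, -0.0458, 0.1066]
eef_rot: [0.166, 3.134, 0.011]
wrist_force: [2.3, 8.2, 6.1]
width: 0.0226
gripper_force: 40.0
```

servo_tool:
  series:
    - {"tx": -0.001,"ty": -0.017,"tz": 0,"wx": 0,"wy": 0,"wz": 0,"jaw": 0.1}

```text
t: 17.05
tcp_pos: [0.6058, -0.0496, 0.1067]
eef_rot: [0.166, 3.133, 0.011]
wrist_force: [3.2, 8.2, 6.0]
width: 0.0225
gripper_force: 40.0
```

servo_tool:
  series:
    - {"tx": 0.001,"ty": -0.018,"tz": 0,"wx": 0,"wy": 0,"wz": 0,"jaw": 0.1}

```text
t: 17.18
tcp_pos: [0.6057, -0.0537, 0.1067]
eef_rot: [0.165, 3.132, 0.012]
wrist_force: [6.0, 7.8, 4.3]
width: 0.0231
gripper_force: 40.0
```

servo_tool:
  series:
    - {"tx": 0.002,"ty": -0.017,"tz": 0,"wx": 0,"wy": 0,"wz": 0,"jaw": 0.1}

```text
t: 17.3
tcp_pos: [0.6053, -0.0579, 0.1067]
eef_rot: [0.165, 3.131, 0.011]
wrist_force: [6.0, 8.3, 3.0]
width: 0.0234
gripper_force: 40.0
```

servo_tool:
  series:
    - {"tx": 0.003,"ty": -0.017,"tz": 0,"wx": 0,"wy": 0,"wz": 0,"jaw": 0.1}

```text
t: 17.42
tcp_pos: [0.6046, -0.0622, 0.1067]
eef_rot: [0.165, 3.13, 0.01]
wrist_force: [8.2, 7.7, 2.0]
width: 0.0229
gripper_force: 40.0
```

servo_tool:
  series:
    - {"tx": 0.005,"ty": -0.016,"tz": 0,"wx": 0,"wy": 0,"wz": 0,"jaw": 0.1}

```text
t: 17.55
tcp_pos: [0.6034, -0.0667, 0.1068]
eef_rot: [0.165, 3.128, 0.009]
wrist_force: [9.7, 6.5, 0.5]
width: 0.0228
gripper_force: 40.0
```

servo_tool:
  series:
    - {"tx": 0.005,"ty": -0.017,"tz": 0,"wx": 0,"wy": 0,"wz": 0,"jaw": 0.1}

```text
t: 17.68
tcp_pos: [0.6017, -0.0715, 0.1068]
eef_rot: [0.166, 3.128, 0.008]
wrist_force: [8.3, 5.7, 1.0]
width: 0.0234
gripper_force: 40.0
```

servo_tool:
  series:
    - {"tx": 0.008,"ty": -0.015,"tz": 0,"wx": 0,"wy": 0,"wz": 0,"jaw": 0.1}

```text
t: 17.8
tcp_pos: [0.5994, -0.0763, 0.1068]
eef_rot: [0.167, 3.128, 0.005]
wrist_force: [10.2, 2.6, 0.1]
width: 0.0233
gripper_force: 40.0
```

servo_tool:
  series:
    - {"tx": 0.008,"ty": -0.015,"tz": 0,"wx": 0,"wy": 0,"wz": 0,"jaw": 0.1}

```text
t: 17.92
tcp_pos: [0.5967, -0.0811, 0.1068]
eef_rot: [0.168, 3.128, 0.003]
wrist_force: [7.8, 1.0, 0.9]
width: 0.023
gripper_force: 40.0
```

servo_tool:
  series:
    - {"tx": 0.01,"ty": -0.015,"tz": 0,"wx": 0,"wy": 0,"wz": 0,"jaw": 0.1}

```text
t: 18.05
tcp_pos: [0.5932, -0.0858, 0.1067]
eef_rot: [0.169, 3.129, 0.001]
wrist_force: [7.5, -1.3, 2.3]
width: 0.0234
gripper_force: 40.0
```

servo_tool:
  series:
    - {"tx": 0.01,"ty": -0.013,"tz": 0,"wx": 0,"wy": 0,"wz": 0,"jaw": 0.1}

```text
t: 18.18
tcp_pos: [0.5896, -0.0899, 0.1067]
eef_rot: [0.171, 3.13, -0.001]
wrist_force: [5.5, -2.8, 3.7]
width: 0.0236
gripper_force: 40.0
```

servo_tool:
  series:
    - {"tx": 0.012,"ty": -0.013,"tz": 0,"wx": 0,"wy": 0,"wz": 0,"jaw": 0.1}

```text
t: 18.3
tcp_pos: [0.5856, -0.0935, 0.1067]
eef_rot: [0.172, 3.131, -0.002]
wrist_force: [4.3, -2.5, 3.4]
width: 0.0229
gripper_force: 40.0
```

```bash
cat > fit.py <<'E'
import numpy as np
from scipy.optimize import least_squares
f=np.array([[.5552,-.1057,-1.2,-1.3],[.5693,-.1027,-.8,-2],[.5823,-.0961,-.2,-2.1],[.5926,-.0869,-.7,-4.3],[.5955,-.0831,-1.9,-5.8],[.598,-.0793,-.8,-6.7],[.6003,-.0751,-1.6,-8.9],[.6024,-.0704,-.1,-9.8],[.6039,-.0653,2.4,-10.7],[.6052,-.0597,2.8,-11.7],[.6058,-.0535,3.7,-8.9],[.6057,-.0467,5.2,-7.9],[.6047,-.0396,4.4,-6.3],[.6027,-.0325,3.8,-2.9],[.5997,-.0255,1.5,-.5],[.5962,-.0197,1.3,-.8],[.5927,-.0151,.7,-.4],[.5886,-.0108,.9,-.8],[.5843,-.0072,.9,-1.9],[.5797,-.0039,1.6,-2.1]])
b=np.array([[.5922,-.0144,-1.5,.5],[.595,-.018,-.1,1.3],[.5973,-.0212,-.1,1.1],[.5994,-.0249,-.2,1.2],[.6011,-.0284,.3,2.8],[.6025,-.0319,-.6,3.6],[.6036,-.0352,-.6,5.1],[.6045,-.0387,-.2,7.1],[.6052,-.0422,1.4,7.7],[.6056,-.0458,2.3,8.2],[.6058,-.0496,3.2,8.2],[.6057,-.0537,6,7.8],[.6053,-.0579,6,8.3],[.6046,-.0622,8.2,7.7],[.6034,-.0667,9.7,6.5],[.6017,-.0715,8.3,5.7],[.5994,-.0763,10.2,2.6],[.5967,-.0811,7.8,1],[.5932,-.0858,7.5,-1.3],[.5896,-.0899,5.5,-2.8],[.5856,-.0935,4.3,-2.5]])
a=np.vstack([f,b]);r=least_squares(lambda c:np.hypot(a[:,0]-c[0],a[:,1]-c[1])-c[2],[.55,-.05,.055]);c=r.x;print("circle",c.round(4),np.abs(r.fun).max().round(5))
T=lambda d:np.arctan2(d[:,1]-c[1],d[:,0]-c[0])
Ft=lambda d:-d[:,2]*np.sin(T(d))+d[:,3]*np.cos(T(d))
def bump(t,p): u=(t-p[0])/p[1]; return p[3]+p[2]*np.where(abs(u)<1,.5+.5*np.cos(np.pi*np.clip(u,-1,1)),0)
for n,d,s in(("f",f,-1),("b",b,1)):
    y=s*Ft(d);x=np.degrees(T(d));print(n,np.c_[x,y].round(1).tolist())
    q=least_squares(lambda p:bump(x,p)-y,[-8,40,10,1]).x;print(n,q.round(2))
x=np.r_[np.degrees(T(f)),np.degrees(T(b))];y=np.r_[-Ft(f),Ft(b)];print(least_squares(lambda p:bump(x,p)-y,[-8,40,10,1]).x.round(2))
E
python3 fit.py
```

```text
circle [ 0.5507 -0.0508  0.0551] 0.00018
f [[-85.3, 1.3], [-70.3, 1.4], [-55.1, 1.4], [-40.8, 3.7], [-35.8, 5.8], [-31.1, 6.2], [-26.1, 8.7], [-20.8, 9.2], [-15.2, 9.7], [-9.3, 11.1], [-2.8, 8.7], [4.3, 8.3], [11.7, 7.1], [19.4, 4.0], [27.3, 1.1], [34.4, 1.4], [40.4, 0.8], [46.6, 1.2], [52.4, 1.9], [58.3, 2.5]]
f [-10.66  46.58   8.92   1.41]
b [[41.3, 1.4], [36.5, 1.1], [32.4, 1.0], [28.0, 1.2], [24.0, 2.4], [20.1, 3.6], [16.5, 5.1], [12.7, 7.0], [9.0, 7.4], [5.2, 8.0], [1.3, 8.1], [-3.0, 8.1], [-7.4, 9.0], [-11.9, 9.2], [-16.8, 9.0], [-22.1, 8.4], [-27.6, 7.0], [-33.4, 5.1], [-39.5, 3.8], [-45.2, 1.9], [-50.7, 1.7]]
b [-9.37 48.98  8.49  0.9 ]
[-10.08  47.33   8.55   1.26]
```

Both passes agree: the drag peaks with the knob at about -10° (TCP near 0.605, -0.060). I lead it there.

servo_tool:
  series:
    - {"tx": -0.012,"ty": 0.013,"tz": 0,"wx": 0,"wy": 0,"wz": 0,"jaw": 0.1}
    - {"tx": -0.01,"ty": 0.013,"tz": 0,"wx": 0,"wy": 0,"wz": 0,"jaw": 0.1}
    - {"tx": -0.01,"ty": 0.015,"tz": 0,"wx": 0,"wy": 0,"wz": 0,"jaw": 0.1}
    - {"tx": -0.008,"ty": 0.015,"tz": 0,"wx": 0,"wy": 0,"wz": 0,"jaw": 0.1}
    - {"tx": -0.008,"ty": 0.015,"tz": 0,"wx": 0,"wy": 0,"wz": 0,"jaw": 0.1}
    - {"tx": -0.005,"ty": 0.017,"tz": 0,"wx": 0,"wy": 0,"wz": 0,"jaw": 0.1}
    - {"tx": -0.005,"ty": 0.016,"tz": 0,"wx": 0,"wy": 0,"wz": 0,"jaw": 0.1}
    - {"tx": -0.003,"ty": 0.017,"tz": 0,"wx": 0,"wy": 0,"wz": 0,"jaw": 0.1}
    - {"tx": -0.002,"ty": 0.017,"tz": 0,"wx": 0,"wy": 0,"wz": 0,"jaw": 0.1}
    - {"tx": 0,"ty": 0.004,"tz": 0,"wx": 0,"wy": 0,"wz": 0,"jaw": 0.1}
    - {"tx": 0,"ty": 0,"tz": 0,"wx": 0,"wy": 0,"wz": 0,"jaw": 0.1}
    - {"tx": 0,"ty": 0,"tz": 0,"wx": 0,"wy": 0,"wz": 0,"jaw": 0.1}

```text
t: 19.8
tcp_pos: [0.6043, -0.0637, 0.1066]
eef_rot: [0.176, 3.132, -0.009]
wrist_force: [3.1, -9.2, 4.2]
width: 0.0227
gripper_force: 40.0
```

servo_tool:
  series:
    - {"tx": 0,"ty": 0,"tz": 0,"wx": 0,"wy": 0,"wz": 0,"jaw": 0.1}

```text
t: 19.92
tcp_pos: [0.6044, -0.0637, 0.1067]
eef_rot: [0.176, 3.132, -0.009]
wrist_force: [2.5, -9.5, 3.6]
width: 0.0229
gripper_force: 40.0
```

servo_tool:
  series:
    - {"tx": -0.001,"ty": 0.013,"tz": 0,"wx": 0,"wy": 0,"wz": 0,"jaw": 0.1}
    - {"tx": 0,"ty": 0,"tz": 0,"wx": 0,"wy": 0,"wz": 0,"jaw": 0.1}
    - {"tx": 0,"ty": 0,"tz": 0,"wx": 0,"wy": 0,"wz": 0,"jaw": 0.1}

```text
t: 20.3
tcp_pos: [0.605, -0.0606, 0.1067]
eef_rot: [0.176, 3.132, -0.009]
wrist_force: [3.9, -9.1, 4.0]
width: 0.0229
gripper_force: 40.0
```

servo_tool:
  series:
    - {"tx": 0,"ty": -0.008,"tz": 0,"wx": 0,"wy": 0,"wz": 0,"jaw": 0.1}
    - {"tx": 0,"ty": 0,"tz": 0,"wx": 0,"wy": 0,"wz": 0,"jaw": 0.1}

```text
t: 20.55
tcp_pos: [0.605, -0.0608, 0.1067]
eef_rot: [0.175, 3.132, -0.005]
wrist_force: [4.3, -5.8, 4.5]
width: 0.0229
gripper_force: 40.0
```

servo_tool:
  series:
    - {"tx": -0.008,"ty": -0.014,"tz": 0,"wx": 0,"wy": 0,"wz": 0,"jaw": 0.1}
    - {"tx": 0,"ty": 0,"tz": 0,"wx": 0,"wy": 0,"wz": 0,"jaw": 0.1}

```text
t: 20.8
tcp_pos: [0.6051, -0.0612, 0.1066]
eef_rot: [0.172, 3.137, 0.001]
wrist_force: [-1.6, -0.1, 9.9]
width: 0.0232
gripper_force: 40.0
```

servo_tool:
  series:
    - {"tx": 0,"ty": 0,"tz": 0,"wx": 0,"wy": 0,"wz": 0,"jaw": 0.7}
    - {"tx": 0,"ty": 0,"tz": 0,"wx": 0,"wy": 0,"wz": 0,"jaw": 0.7}
    - {"tx": 0,"ty": 0,"tz": 0,"wx": 0,"wy": 0,"wz": 0,"jaw": 0.7}
    - {"tx": 0,"ty": 0,"tz": 0,"wx": 0,"wy": 0,"wz": 0,"jaw": 0.7}

```text
t: 21.3
tcp_pos: [0.6058, -0.0613, 0.1057]
eef_rot: [0.172, 3.135, -0.0]
wrist_force: [-0.1, 0.0, 1.0]
width: 0.0554
gripper_force: 0.0
```

servo_tool:
  series:
    - {"tx": 0,"ty": 0,"tz": -0.12,"wx": 0,"wy": 0,"wz": 0,"jaw": 0.7}
    - {"tx": 0,"ty": 0,"tz": -0.2,"wx": 0,"wy": 0,"wz": 0,"jaw": 0.7}
    - {"tx": 0,"ty": 0,"tz": -0.05,"wx": 0,"wy": 0,"wz": 0,"jaw": 0.7}
    - {"tx": 0.15,"ty": 0,"tz": 0,"wx": 0,"wy": 0,"wz": 0,"jaw": 0.7}
    - {"tx": 0.2,"ty": 0,"tz": 0,"wx": 0,"wy": 0,"wz": 0,"jaw": 0.6}
    - {"tx": 0.15,"ty": 0,"tz": 0,"wx": 0,"wy": 0,"wz": 0,"jaw": 0.6}
    - {"tx": 0,"ty": 0,"tz": 0,"wx": 0,"wy": 0,"wz": 0,"jaw": 0.6}
    - {"tx": 0,"ty": 0,"tz": 0,"wx": 0,"wy": 0,"wz": 0,"jaw": 0.6}

```text
t: 22.3
tcp_pos: [0.4823, -0.0477, 0.1983]
eef_rot: [0.171, 3.133, 0.0]
wrist_force: [0.2, -0.1, 0.5]
width: 0.0523
gripper_force: 0.0
```

```bash
python3 arc.py 1.5 25 1.5 25 1; python3 - <<'E'
from h import *
p,d=eyes.camera('scene');cv2.imwrite('pics/s4.png',cv2.resize(p[100:320,230:450,::-1],None,fx=2,fy=2))
for c,s in blobs(red(p),8): print(c,s,ray('scene',c,.091).round(4))
m=np.zeros(p.shape[:2],bool);m[195:265,310:365]=1
for c,s in blobs((p.max(2)<70)&m,60):
    t=ray('scene',(c[0],s[1]+2),.137); print('knob',c,s,t.round(4),np.degrees(np.arctan2(t[1]-C[1],t[0]-C[0])))
E
```

```text
t 22.3 p [ 0.4823 -0.0477  0.1983] F [ 0.16 -0.08  0.48] w 0.0523 ball brake x,y,z 0.0637 0.0041 0.2073 r 0.1256 phi -0.228 tilt -0.2 q [-0.57 -0.05  0.6   1.9   0.03  1.27  1.49]
1.5 [ 0.371 -0.031  0.083] [0.45  0.016 0.462] [0.    0.421 0.   ]
[401.30107527 197.13978495] [396 192  11  12  93] [ 0.3737 -0.0332  0.091 ]
knob [310.56338028 228.05633803] [310 211   3  35  71] [ 0.596  -0.0506  0.137 ] -0.025572210348171996
```

View pics/s4.png

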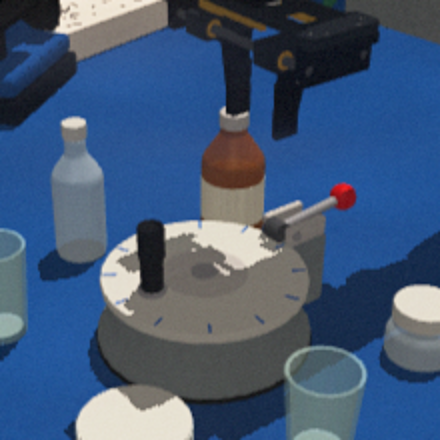

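The knob stands at crop (151,255), roughly opposite the brake as intended, and the lever is still level with its ball at crop (343,196). Nothing else has moved. Next is the lever approach with the hand tilted.

servo_tool:
  series:
    - {"tx": 0.05,"ty": 0.01,"tz": 0,"wx": 0,"wy": 0.105,"wz": 0,"jaw": 0.6}
    - {"tx": 0.05,"ty": 0,"tz": 0,"wx": 0,"wy": 0.105,"wz": 0,"jaw": 0.6}
    - {"tx": 0.05,"ty": 0,"tz": 0,"wx": 0,"wy": 0.105,"wz": 0,"jaw": 0.6}
    - {"tx": 0.05,"ty": 0,"tz": 0,"wx": 0,"wy": 0.105,"wz": 0,"jaw": 0.6}
    - {"tx": 0,"ty": 0,"tz": 0,"wx": 0,"wy": 0,"wz": 0,"jaw": 0.6}
    - {"tx": 0,"ty": 0,"tz": 0,"wx": 0,"wy": 0,"wz": 0,"jaw": 0.6}

```text
t: 23.1
tcp_pos: [0.4339, -0.0403, 0.2058]
eef_rot: [-0.149, -2.703, -0.032]
wrist_force: [-0.9, -0.6, -0.1]
width: 0.0518
gripper_force: 0.0
```

```bash
python3 g.py .371 -.032 .083 25; python3 g.py .414 -.037 .174 25
```

```text
t 23.1 p [ 0.4339 -0.0403  0.2058] F [-0.9  -0.58 -0.06] w 0.0518 qd 0.029
(array([0.023, 0.006, 0.552]), array([-0.001,  0.001, -0.001]))
t 23.1 p [ 0.4339 -0.0403  0.2058] F [-0.9  -0.58 -0.06] w 0.0518 qd 0.029
(array([0.019, 0.005, 0.149]), array([-0.001,  0.001, -0.001]))
```

servo_tool:
  series:
    - {"tx": 0.018,"ty": 0.006,"tz": 0.15,"wx": 0,"wy": 0,"wz": 0,"jaw": 0.6}
    - {"tx": 0.003,"ty": 0,"tz": 0.16,"wx": 0,"wy": 0,"wz": 0,"jaw": 0.6}
    - {"tx": 0.002,"ty": 0,"tz": 0.14,"wx": 0,"wy": 0,"wz": 0,"jaw": 0.6}
    - {"tx": 0,"ty": 0,"tz": 0.1,"wx": 0,"wy": 0,"wz": 0,"jaw": 0.6}
    - {"tx": 0,"ty": 0,"tz": 0,"wx": 0,"wy": 0,"wz": 0,"jaw": 0.6}
    - {"tx": 0,"ty": 0,"tz": 0,"wx": 0,"wy": 0,"wz": 0,"jaw": 0.1}
    - {"tx": 0,"ty": 0,"tz": 0,"wx": 0,"wy": 0,"wz": 0,"jaw": 0.1}
    - {"tx": 0,"ty": 0,"tz": 0,"wx": 0,"wy": 0,"wz": 0,"jaw": 0.1}
    - {"tx": 0,"ty": 0,"tz": 0,"wx": 0,"wy": 0,"wz": 0,"jaw": 0.1}
    - {"tx": 0,"ty": 0,"tz": 0,"wx": 0,"wy": 0,"wz": 0,"jaw": 0.1}
  grip_force: 30

```text
t: 24.35
tcp_pos: [0.3711, -0.0322, 0.0842]
eef_rot: [-0.148, -2.703, -0.032]
wrist_force: [1.8, -2.4, 0.9]
width: 0.0241
gripper_force: 30.0
```

```bash
python3 arc.py 1.5 25 0 0 11
```

```text
t 24.35 p [ 0.3711 -0.0322  0.0842] F [ 1.81 -2.42  0.92] w 0.0241 ball brake x,y,z 0.1721 0.0008 0.0924 r 0.0804 phi 1.479 tilt 24.9 q [-0.52  0.25  0.63  1.96 -0.14  1.41  1.64]
1.36 [ 0.373 -0.032  0.093] [ 0.007  0.003 -0.036] [-0.001 -0.037 -0.001]
1.23 [ 0.377 -0.032  0.104] [ 0.004 -0.    -0.043] [ 0.    -0.038  0.   ]
1.09 [ 0.381 -0.033  0.113] [-0.004 -0.    -0.044] [-0.    -0.038 -0.   ]
0.95 [ 0.387 -0.033  0.123] [-0.011  0.    -0.042] [-0.    -0.038 -0.   ]
0.82 [ 0.394 -0.034  0.131] [-0.019 -0.    -0.04 ] [ 0.    -0.038  0.   ]
0.68 [ 0.403 -0.035  0.138] [-0.025  0.    -0.036] [-0.    -0.038 -0.   ]
0.55 [ 0.412 -0.036  0.145] [-0.031  0.    -0.032] [ 0.    -0.038  0.   ]
0.41 [ 0.422 -0.037  0.149] [-0.037  0.    -0.026] [ 0.    -0.038  0.   ]
0.27 [ 0.432 -0.038  0.153] [-0.04   0.    -0.019] [ 0.    -0.038  0.   ]
0.14 [ 0.443 -0.039  0.155] [-0.043 -0.    -0.012] [ 0.    -0.038  0.   ]
0.0 [ 0.455 -0.041  0.156] [-0.045  0.    -0.005] [ 0.    -0.038  0.   ]
```

servo_tool:
  series:
    - {"tx": 0.007,"ty": 0,"tz": -0.036,"wx": 0,"wy": -0.038,"wz": 0,"jaw": 0.1}
    - {"tx": 0.004,"ty": 0,"tz": -0.043,"wx": 0,"wy": -0.038,"wz": 0,"jaw": 0.1}
    - {"tx": -0.004,"ty": 0,"tz": -0.044,"wx": 0,"wy": -0.038,"wz": 0,"jaw": 0.1}
    - {"tx": -0.011,"ty": 0,"tz": -0.042,"wx": 0,"wy": -0.038,"wz": 0,"jaw": 0.1}
    - {"tx": -0.019,"ty": 0,"tz": -0.04,"wx": 0,"wy": -0.038,"wz": 0,"jaw": 0.1}
    - {"tx": -0.025,"ty": 0,"tz": -0.036,"wx": 0,"wy": -0.038,"wz": 0,"jaw": 0.1}
    - {"tx": -0.031,"ty": 0,"tz": -0.032,"wx": 0,"wy": -0.038,"wz": 0,"jaw": 0.1}
    - {"tx": -0.037,"ty": 0,"tz": -0.026,"wx": 0,"wy": -0.038,"wz": 0,"jaw": 0.1}
    - {"tx": -0.04,"ty": 0,"tz": -0.019,"wx": 0,"wy": -0.038,"wz": 0,"jaw": 0.1}
    - {"tx": -0.043,"ty": 0,"tz": -0.012,"wx": 0,"wy": -0.038,"wz": 0,"jaw": 0.1}
    - {"tx": -0.045,"ty": 0,"tz": -0.005,"wx": 0,"wy": -0.038,"wz": 0,"jaw": 0.1}
    - {"tx": 0,"ty": 0,"tz": 0,"wx": 0,"wy": 0,"wz": 0,"jaw": 0.1}

```text
t: 25.85
tcp_pos: [0.4546, -0.041, 0.1571]
eef_rot: [0.173, 3.133, 0.001]
wrist_force: [-1.7, -2.6, 5.6]
width: 0.0233
gripper_force: 29.9
```

```bash
python3 arc.py 0 0 0 0 1
```

```text
t 25.85 p [ 0.4546 -0.041   0.1571] F [-1.71 -2.57  5.64] w 0.0233 ball brake x,y,z 0.092 0.0004 0.1661 r 0.0811 phi -0.001 tilt -0.2 q [-0.59 -0.08  0.6   2.02  0.05  1.19  1.45]
0.0 [ 0.455 -0.041  0.156] [0.    0.002 0.005] [ 0.001  0.004 -0.001]
```

servo_tool:
  series:
    - {"tx": -0.014,"ty": 0,"tz": 0,"wx": 0,"wy": 0,"wz": 0,"jaw": 0.1}
    - {"tx": 0,"ty": 0,"tz": 0,"wx": 0,"wy": 0,"wz": 0,"jaw": 0.1}

```text
t: 26.1
tcp_pos: [0.458, -0.0413, 0.1572]
eef_rot: [0.173, 3.134, 0.001]
wrist_force: [-2.4, -2.4, 6.6]
width: 0.0231
gripper_force: 29.7
```

servo_tool:
  series:
    - {"tx": -0.014,"ty": 0,"tz": 0,"wx": 0,"wy": 0,"wz": 0,"jaw": 0.1}
    - {"tx": 0,"ty": 0,"tz": 0,"wx": 0,"wy": 0,"wz": 0,"jaw": 0.1}
    - {"tx": 0,"ty": 0,"tz": 0,"wx": 0,"wy": 0,"wz": 0,"jaw": 0.1}

```text
t: 26.48
tcp_pos: [0.4619, -0.0417, 0.1572]
eef_rot: [0.173, 3.133, 0.001]
wrist_force: [-2.5, -1.9, 5.9]
width: 0.0216
gripper_force: 28.7
```

```bash
python3 - <<'E'
from h import *
for n in('scene','top'):
    p,d=eyes.camera(n)
    for c,s in blobs(red(p),4): print(n,c,s,ray(n,c,.165).round(4))
    if n=='scene': cv2.imwrite('pics/s5.png',cv2.resize(p[110:260,300:450,::-1],None,fx=4,fy=4))
E
```

```text
(no output)
```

View pics/s5.png

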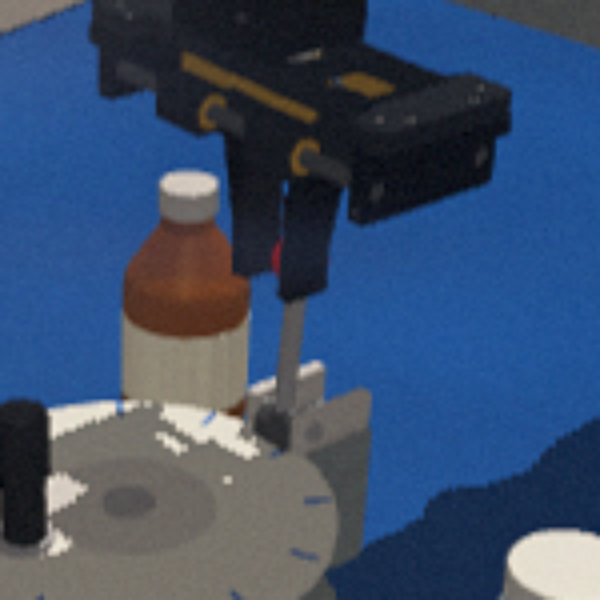

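The picture shows the lever leaning slightly outward, from crop (278,415) up to (295,300), so it isn't fully shut: the pads slid over the ball. I let go, shut the fingers behind the ball and push it home.

servo_tool:
  series:
    - {"tx": 0.02,"ty": 0,"tz": 0,"wx": 0,"wy": 0,"wz": 0,"jaw": 0.7}
    - {"tx": 0,"ty": 0,"tz": 0,"wx": 0,"wy": 0,"wz": 0,"jaw": 0.7}
    - {"tx": 0,"ty": 0,"tz": 0,"wx": 0,"wy": 0,"wz": 0,"jaw": 0.7}
    - {"tx": 0,"ty": 0,"tz": -0.1,"wx": 0,"wy": 0,"wz": 0,"jaw": 0.7}
    - {"tx": 0,"ty": 0,"tz": -0.15,"wx": 0,"wy": 0,"wz": 0,"jaw": 0.7}
    - {"tx": 0.1,"ty": 0,"tz": 0,"wx": 0,"wy": 0.1,"wz": 0,"jaw": 0}
    - {"tx": 0.09,"ty": 0,"tz": 0,"wx": 0,"wy": 0.1,"wz": 0,"jaw": 0}
    - {"tx": 0,"ty": 0,"tz": 0,"wx": 0,"wy": 0,"wz": 0,"jaw": 0}
    - {"tx": 0,"ty": 0,"tz": 0,"wx": 0,"wy": 0,"wz": 0,"jaw": 0}

```text
t: 27.7
tcp_pos: [0.4089, -0.0358, 0.2203]
eef_rot: [-0.16, -2.931, -0.016]
wrist_force: [1.2, -0.6, 0.7]
width: 0.0285
gripper_force: 0.0
```

```bash
python3 - <<'E'
from h import *
for n in('scene','top'):
    p,d=eyes.camera(n)
    for c,s in blobs(red(p),4): print(n,c,s,ray(n,c,.165).round(4))
E
python3 g.py .415 -.037 .148 12
```

```text
scene [374.875 168.875] [374 168   3   3   8] [ 0.4341 -0.0535  0.165 ]
scene [375.81818182 173.72727273] [374 172   4   5  11] [ 0.4477 -0.0387  0.165 ]
t 27.8 p [ 0.4086 -0.0357  0.2205] F [ 0.22 -0.59  0.8 ] w 0.0206 qd 0.005
(array([-0.085, -0.002,  0.278]), array([ 0.   ,  0.002, -0.   ]))
```

servo_tool:
  series:
    - {"tx": -0.016,"ty": 0,"tz": 0.1,"wx": 0,"wy": 0,"wz": 0,"jaw": 0}
    - {"tx": -0.015,"ty": 0,"tz": 0.1,"wx": 0,"wy": 0,"wz": 0,"jaw": 0}
    - {"tx": -0.015,"ty": 0,"tz": 0.085,"wx": 0,"wy": 0,"wz": 0,"jaw": 0}
    - {"tx": 0,"ty": 0,"tz": 0,"wx": 0,"wy": 0,"wz": 0,"jaw": 0}
    - {"tx": -0.04,"ty": 0,"tz": -0.008,"wx": 0,"wy": 0,"wz": 0,"jaw": 0}
    - {"tx": -0.03,"ty": 0,"tz": -0.006,"wx": 0,"wy": 0,"wz": 0,"jaw": 0}
    - {"tx": 0,"ty": 0,"tz": 0,"wx": 0,"wy": 0,"wz": 0,"jaw": 0}

```text
t: 28.68
tcp_pos: [0.4237, -0.0375, 0.1488]
eef_rot: [-0.161, -2.93, -0.016]
wrist_force: [-0.4, -0.2, 1.1]
width: 0.0007
gripper_force: 0.5
```

servo_tool:
  series:
    - {"tx": -0.02,"ty": 0,"tz": -0.004,"wx": 0,"wy": 0,"wz": 0,"jaw": 0}
    - {"tx": 0,"ty": 0,"tz": 0,"wx": 0,"wy": 0,"wz": 0,"jaw": 0}

```text
t: 28.92
tcp_pos: [0.4281, -0.038, 0.1484]
eef_rot: [-0.161, -2.929, -0.017]
wrist_force: [-1.5, 0.1, 2.2]
width: 0.0003
gripper_force: 1.4
```

servo_tool:
  series:
    - {"tx": -0.016,"ty": 0,"tz": -0.003,"wx": 0,"wy": 0,"wz": 0,"jaw": 0}
    - {"tx": 0,"ty": 0,"tz": 0,"wx": 0,"wy": 0,"wz": 0,"jaw": 0}

```text
t: 29.18
tcp_pos: [0.4287, -0.038, 0.1482]
eef_rot: [-0.16, -2.921, -0.018]
wrist_force: [-10.5, 0.5, 9.4]
width: 0.0004
gripper_force: 6.1
```

servo_tool:
  series:
    - {"tx": -0.016,"ty": 0,"tz": -0.003,"wx": 0,"wy": 0,"wz": 0,"jaw": 0}
    - {"tx": 0,"ty": 0,"tz": 0,"wx": 0,"wy": 0,"wz": 0,"jaw": 0}

```text
t: 29.42
tcp_pos: [0.4288, -0.038, 0.1483]
eef_rot: [-0.16, -2.912, -0.019]
wrist_force: [-20.3, 2.2, 16.0]
width: 0.0004
gripper_force: 11.3
```

servo_tool:
  series:
    - {"tx": -0.012,"ty": 0,"tz": -0.003,"wx": 0,"wy": 0,"wz": 0,"jaw": 0}
    - {"tx": 0,"ty": 0,"tz": 0,"wx": 0,"wy": 0,"wz": 0,"jaw": 0}
    - {"tx": 0,"ty": 0,"tz": 0,"wx": 0,"wy": 0,"wz": 0,"jaw": 0}

```text
t: 29.8
tcp_pos: [0.4289, -0.0381, 0.1483]
eef_rot: [-0.159, -2.905, -0.02]
wrist_force: [-26.8, 2.4, 21.3]
width: 0.0006
gripper_force: 14.9
```

```bash
python3 - <<'E'
from h import *
for n in('scene','top'):
    p,d=eyes.camera(n)
    for c,s in blobs(red(p),4): print(n,c,s,ray(n,c,.165).round(4))
E
python3 g.py .415 -.037 .148 12
```

```text
scene [372.52 175.12] [370 170   6  11  25] [ 0.4563 -0.039   0.165 ]
t 29.9 p [ 0.4289 -0.0381  0.1483] F [-27.67   2.23  20.77] w 0.0001 qd 0.003
(array([ 0.054, -0.002,  0.014]), array([ 0.001, -0.022, -0.   ]))
```

It doesn't move under 27 N, so the lever is at its shut stop. I back off, rise clear and check.

servo_tool:
  series:
    - {"tx": 0.06,"ty": 0,"tz": 0,"wx": 0,"wy": 0,"wz": 0,"jaw": 0}
    - {"tx": 0.04,"ty": 0,"tz": 0,"wx": 0,"wy": 0,"wz": 0,"jaw": 0}
    - {"tx": 0,"ty": 0,"tz": -0.15,"wx": 0,"wy": 0,"wz": 0,"jaw": 0}
    - {"tx": 0,"ty": 0,"tz": -0.2,"wx": 0,"wy": 0,"wz": 0,"jaw": 0}
    - {"tx": 0,"ty": 0.1,"tz": -0.2,"wx": 0,"wy": 0,"wz": 0,"jaw": 0}
    - {"tx": 0,"ty": 0.2,"tz": 0,"wx": 0,"wy": 0,"wz": 0,"jaw": 0}
    - {"tx": 0,"ty": 0.2,"tz": 0,"wx": 0,"wy": 0,"wz": 0,"jaw": 0}
    - {"tx": 0,"ty": 0.2,"tz": 0,"wx": 0,"wy": 0,"wz": 0,"jaw": 0}
    - {"tx": 0,"ty": 0.2,"tz": 0,"wx": 0,"wy": 0,"wz": 0,"jaw": 0}
    - {"tx": 0,"ty": 0,"tz": 0,"wx": 0,"wy": 0,"wz": 0,"jaw": 0}

```text
t: 31.15
tcp_pos: [0.4671, 0.1892, 0.2871]
eef_rot: [-0.149, -2.93, -0.017]
wrist_force: [0.3, 0.5, 0.5]
width: 0.0006
gripper_force: 0.0
```

```bash
python3 - <<'E'
from h import *
im=[]
for n in('scene','top'):
    p,d=eyes.camera(n); im.append(p)
    for c,s in blobs(red(p),4): print(n,c,s,ray(n,c,.165).round(4))
p=im[1];m=np.zeros(p.shape[:2],bool);m[205:310,295:390]=1
for c,s in blobs((p.max(2)<70)&m,60): t=ray('top',(c[0],c[1]-2),.137);print(c,s,t,np.degrees(np.arctan2(t[1]-C[1],t[0]-C[0])))
cv2.imwrite('pics/s6.png',np.hstack([im[0][120:400,180:480],im[1][120:400,200:500]])[:,:,::-1])
E
```

```text
scene [372.05       174.83333333] [366 169  13  12  60] [ 0.456  -0.0404  0.165 ]
scene [377.  171.5] [376 171   3   2   4] [ 0.4394 -0.0434  0.165 ]
top [337.97058824 308.25735294] [332 302  13  14 136] [ 0.4554 -0.0405  0.165 ]
[347.34108527 224.6744186 ] [342 218  12  14 129] [ 0.60266878 -0.0597643   0.137     ] -9.186169519573944
```

View pics/s6.png

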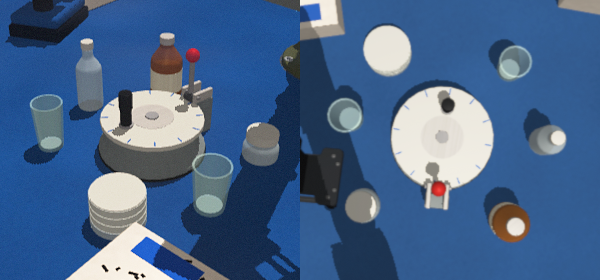

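The ball is back at its first pixel (338.0, 308.3 in the top view), so the lever is fully shut. The knob stands at about -10°, all the bystanders are upright in their places, and the arm is clear.

```bash
python3 -c "
from plant import robot
print(robot.close_job())"
```

```text
the job is handed in; nothing more can be done
None
```

The job is handed in: the platter stands where it dragged hardest (knob at about -10° in the world frame), the brake lever is fully shut again, and the bottles, beakers, jar and dishes are still standing in place.

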